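# Set a cam at its high point and lock it with the jam nut

### The arm

A 6-joint arm with a two-finger parallel gripper is mounted at the origin on a cart in front of the work surface, level with it; the furniture and walls round the work are solid. World frame = base frame: x ahead of the robot, y to its left, z up, the work surface at z = 0. Lengths are in m, angles in rad, forces in N, time in s.
With the tool pointing down it reaches from about 0.3 to 0.875 m from the base axis. Payload 6.4 kg.
Tool frame: the origin (TCP) lies at the very end of the fingers, on their centre line; the grasp point (between the pads) lies 19 mm behind it (ctrl.hold_point_z is the distance from the TCP to the grasp point, in m); y points along the fingers, x is the direction in which the jaws open and shut, and the axes are right-handed (so a half turn about y gives the same grasp; the last joint's range is limited). The gripper opens to 85 mm and grips with 20 to 120 N. Pads are 22 mm wide; open, the fingers measure 114 mm over their backs; the gripper's body (76 mm by 85 mm) begins 54 mm behind the grasp point. The pads swing forward as they close: fully open they stand 13 mm farther back than shut.
Start: joints at [1.007, 0.181, 1.607, -0, 1.354, -0.206], TCP at [0.201, 0.539, 0.231] pointing down, gripper open.
Joint ranges: [-2.99, 2.99], [-0.89, 2.07], [0.3, 2.58], [-1.14, 4.28], [0, 2.63], [-3.12, 3.12]. Speed limits (rad/s): [2.57, 2.57, 3.01, 3.14, 3.14, 3.14].

### API

Orientations are given as a unit quaternion [w, x, y, z].
In Python, from bench import ctrl, imaging gives the robot as it stands.
- The arm moves only by the shell command python3 -m jog 'ROWS'. ROWS is JSON, a list of rows, each a list of 3 entries, a list of its own where there are three numbers: the shift along the tool's x, y, z in cm, then the turn, a rotation vector about the tool's x, y, z in rad, then the finger opening in cm, from 0 to 8.54. A call has 1 to 12 rows; each row shifts and turns the pose as measured when the row begins, along the tool's axes as they then stand; what a row does not reach is not made up. A row lasts 1/12 s, in which the tool goes at most 41.7 mm and 7.16 degrees, less where a joint would pass 70% of its speed; a pose out of reach is approached as far as the arm can. A call is refused whole if a number of a shift passes 4.17 or a number of a turn 0.125, either way. A call with a gripper value outside its range is refused whole. The fingers move at their own pace and stop on an object; the grip force is fixed at half the most. Time passes only in rows, so rows that do not move let the fingers close. It gives the time, the measured TCP pose, the force and the opening at its end, in the units of the state.
- ctrl.get_obs(): the state, without advancing time (a new reading comes with each control period).
- imaging.camera(name): name is "scene" or "top" or "wrist"; returns a dict with "frame" (420x560x3 uint8, red, green, blue), "depth" (420x560 float32, m along the optical axis (not along the pixel's ray), 0 where there is no reading), "K" (3x3 intrinsics, pixels), "k1" (the pictures are not rectified: a ray, as slopes to the right and down, at radius r is drawn at 1 + k1 r^2 times it, then the intrinsics apply), "R" (3x3) and "t" (3): a world point X has camera coordinates R X + t. Camera axes: x right, y down, z forward; pixel columns grow to the right and rows downward; lengths in m; the calibration is good to about 2 mm. A picture is of the moment at which its call begins.
- ctrl.hand_in(): hands the job in, once; it reports no verdict.
The state is a dict: "time_s": time; "q": joint angles; "dq": joint speeds; "joint_efforts": joint torques, N m; "eef_pos": TCP position; "eef_rot": TCP orientation; "wrist_force": force on the tool from outside, world axes, zero at the start; "torque": the same for the moment, N m; "opening": opening from 0.0 (shut) to 1.0 (fully open).
Only numpy, scipy, OpenCV 4.12 (cv2) and the standard library are available. Lean on these libraries where they do the work, as an engineer would, in place of code of your own. Each camera call takes 0.05 s, during which the arm holds its last target. There are 200 camera calls.

### The job

Pull the holding key out of its stand, lay it flat on the bench and let go, then take it again across the handle and put it fully down on the square stud of the cam fixture, with its handle pointing opposite to the cam's high point. Turn the key clockwise until its handle rests against the stop pin, which brings the cam's high point onto the sprung follower; then, with the key left there to hold the spindle still, swing the locknut's lever clockwise until it is hard tight. Leave the key down on the stud and the cam at its high point, never tighten the nut with the cam elsewhere, and do not disturb the other things on the bench.

Things in the scene. Friction and masses are not known exactly. Their poses are not given: they have to be found in the camera images.
- fixture: Cam fixture, fixed: grey base 170 x 130 x 14 mm, tongue to -x. Origin: its underside on the vertical spindle axis; +x to the sprung follower, +y to the stop pin's side. On the spindle: yellow eccentric cam z 20-36 mm, fixed bridge bar along y (to z 58), brass locknut z 56-76, flange 54 mm across (top z 82), square stud. Follower's guide block at x 62-82 mm, 46 mm high.
- stop_pin (a point): Top centre of the fixed upright steel stop pin, 12 mm in diameter; fixture x -105, y +14, z 108 mm. When the key on the stud points along the fixture's -x, its handle's side bears on this pin and the cam's high point is at the follower (socket play lets the spindle lag or lead by 0.09 rad).
- stud_seat (a point): On the spindle axis, z 92 mm: where the key's origin lies when fully down on the stud (resting on the flange). The stud is 30 mm square, straight from z 82 to 100 mm, then tapering to 20 mm square at its top, z 112 mm. Turns with the spindle: +x points to the cam's high point, the key's handle must point along -x; flats square to x and y. z is up.
- cam_lobe (a point): Top edge of the yellow cam at its high point (red dot just inside it), 34 mm from the spindle axis, z 36 mm; turns with the spindle.
- cam (a joint): Spindle angle, rad, growing clockwise seen from above. 0: high point at the follower (fixture +x). Starts -1.25 to -0.85; travel -2.2 to 0.9 (past the high point). Turns with 0.15 to 0.2 N m and stays where left. Unless the key holds it, it is dragged round with the locknut.
- locknut (a joint): Angle of the locknut on the spindle's thread, rad, relative to the spindle, growing clockwise seen from above. Starts 0 to 0.25; tight at its hard stop, 0.9. Takes about 0.4 N m to turn on the spindle (4 to 5 N at the lever's knob), then stops hard.
- follower (a joint): Slide of the sprung follower, m: 0 at full stroke (cam's high point on it), about -0.014 at the low point.
- lever_knob (a point): Top centre of the round black upright knob on the end of the locknut's lever: 16 mm in diameter, graspable from z 74 to 118 mm, 92 mm from the spindle axis. The lever (14 mm wide, z 60-72 mm) turns with the locknut; at locknut 0 it lies along stud_seat's +y (a quarter turn anticlockwise of the high point).
- stand: Grey plastic stand of the key, fixed: base 75 x 95 x 6 mm, pocket walls 42 x 76 mm outside, 42 mm high; pocket 26 (x) x 60 (y) mm, its floor 8 mm above the bench. Origin: centre of its underside, z up. The key starts upright in it, head down in the pocket, and comes free when raised 40 mm.
- key: Holding key, 156 mm long, about 160 g: steel head 54 x 54 x 20 mm with a 32.4 mm square through socket; blue handle 16 mm wide (y), 14 thick (z), from 27 to 129 mm along +x, end black. Origin: socket centre, mid-thickness; x along the handle, z along the socket. Both faces alike. Mass centre at x 12 mm. Starts with x up, z level towards the robot, origin z 35 mm; flat on the bench z is 10 mm.
- tape: yellow-brown roll of label tape, 69 mm across, 19 mm high, lying flat. Bystander; origin at the centre of its underside.
- red_marker: red and white felt marker, 134 mm long, lying. Bystander; origin at the centre of its underside.
- swab_tube: clear capped swab tube with an orange cap, about 90 mm long, lying. Bystander; origin at the centre of its underside.
- beaker: clear plastic beaker, 64 mm across, 76 mm high, upright. Bystander; origin at the centre of its underside.
- timer: white bench timer, 75 x 75 x 17 mm, lying on its back. Bystander; origin at the centre of its underside.
- tip_box_3: green box of pipette tips with a clear lid, 81 x 119 x 67 mm. Bystander; origin at the centre of its underside.
Things that resemble listed ones, but are neither listed nor needed, are in the scene too. Several things have the shape of the key; the one meant has the colours described above.

How it is judged:
On the way, in this order (a step that is already met when the one before it is completed fails the run):
1. the key lies flat on the bench, let go ((angle between key's own z axis and vertical below 0.12 rad or angle between key's own z axis and vertical above 3.02 rad) and height (world z) of key below 0.016 m and linear speed of key below 0.02 m/s and contact force between the fingers and key below 0.1 N), for 0.1 s.
2. the key is fully down on the stud and the cam's high point is at the follower (within 0.2 rad) (distance between key and stud_seat below 0.006 m and value of joint cam between -0.2 and 0.2 rad), for 0.2 s.
3. the locknut is tight, with the key on the stud and the cam still at its high point (all of step 2 and value of joint locknut above 0.82 rad), for 0.2 s.
At the end, for the whole second after the job is handed in: The key sits fully down on the stud (its origin within 6 mm of stud_seat) and at rest, the cam is within 0.2 rad of its high point, and the locknut is tight (joint above 0.82) (all of step 3 and linear speed of key below 0.02 m/s and velocity of joint each of cam, locknut below 0.05 rad/s); the robot touches nothing.
It fails at once if the locknut tightened past half way while the cam is more than 0.3 rad from its high point (value of joint locknut above 0.5 rad and (value of joint cam below -0.3 rad or value of joint cam above 0.3 rad)).
It fails at once if a bystander was moved by more than 40 mm (distance of any of tape, red_marker, swab_tube, beaker, timer, tip_box_3 from where it was at the start of the episode above 0.04 m).
It also fails if it takes over 72 s, if anything falls off the work surface, if the arm or the gripper's body presses on something with over 40 N, if the wrist force passes 120 N, or if a joint passes its speed limit or range.

## Working session

There is one attempt and no reset: what is moved stays moved. The work goes in short steps, Python scripts to look and compute and a shell command to move; the robot and the scene stay as the last step left them, time stands still between calls to the robot, and variables do not carry over. Pictures are saved under pics/ and viewed, about 8 in all and at most 12, crops included, and the job is handed in when it is done.

```bash
mkdir -p pics; cat > h.py <<'E'
import numpy as np, cv2
from bench import ctrl, imaging
from scipy.spatial.transform import Rotation as Rn
def pose():
    o=ctrl.get_obs(); q=o["eef_rot"]; return np.array(o["eef_pos"]),Rn.from_quat([q[1],q[2],q[3],q[0]]),o
def save(c,n,crop=None,s=1):
    f=c["frame"][:,:,::-1]
    if crop: f=f[crop[1]:crop[3],crop[0]:crop[2]]
    cv2.imwrite("pics/"+n,cv2.resize(f,None,fx=s,fy=s,interpolation=cv2.INTER_CUBIC))
def ray(c,u,v):
    K=np.array(c["K"]);k=c["k1"];p=np.array([(u-K[0,2])/K[0,0],(v-K[1,2])/K[1,1]]);x=p.copy()
    for _ in range(20): x=p/(1+k*(x@x))
    return np.array([x[0],x[1],1.])
def at_z(c,u,v,z):
    R=np.array(c["R"]);t=np.array(c["t"]);o=-R.T@t;d=R.T@ray(c,u,v);return o+d*(z-o[2])/d[2]
def at_d(c,u,v):
    R=np.array(c["R"]);t=np.array(c["t"]);return R.T@(ray(c,u,v)*c["depth"][int(v),int(u)]-t)
def proj(c,X):
    R=np.array(c["R"]);t=np.array(c["t"]);K=np.array(c["K"]);p=R@np.array(X)+t;x=p[:2]/p[2];x=x*(1+c["k1"]*(x@x));return K[:2,:2]@x+K[:2,2]
def goal(X,Rw=None):
    "tool-frame shift (cm) and rotvec to reach world TCP X, rot matrix Rw"
    p,r,o=pose(); print("shift cm",np.round(r.inv().apply(np.array(X)-p)*100,2), "turn",None if Rw is None else np.round((r.inv()*Rn.from_matrix(Rw)).as_rotvec(),3))
E
python3 - <<'E'
from h import *
import pickle
for n in("top","scene"):
    c=imaging.camera(n); save(c,n+"1.png",None,1.4); pickle.dump(c,open(n+".pkl","wb")); print(n,np.round(-np.array(c["R"]).T@c["t"],3))
p,r,o=pose();print(p,np.round(r.as_matrix(),2),o)
E
```

```text
top [ 0.386 -0.083  1.494]
scene [-0.75   0.842  1.25 ]
[0.20107988 0.5381903  0.23051418] [[ 0.35 -0.   -0.94]
 [ 0.94 -0.    0.35]
 [-0.   -1.    0.  ]] {'time_s': 0.1, 'q': array([ 1.00671471e+00,  1.81416540e-01,  1.60788377e+00,  3.03342130e-05,
        1.35378207e+00, -2.06282133e-01]), 'dq': array([-0.00140734, -0.00304423, -0.00163695,  0.00169711,  0.00070913,
        0.00091238]), 'joint_efforts': array([ 8.44434944e-04, -4.45877230e+01, -3.52238345e+01, -3.50293567e-04,
        4.19135540e-03,  1.85831630e-05]), 'eef_pos': array([0.20107988, 0.5381903 , 0.23051418]), 'eef_rot': array([-0.58079912,  0.58119025,  0.40255538, -0.40353369]), 'wrist_force': array([0.71689323, 0.36763306, 0.40748758]), 'torque': array([-0.01505895, -0.04716443,  0.01566282]), 'opening': 1.0022640486737087}
```

View pics/top1.png

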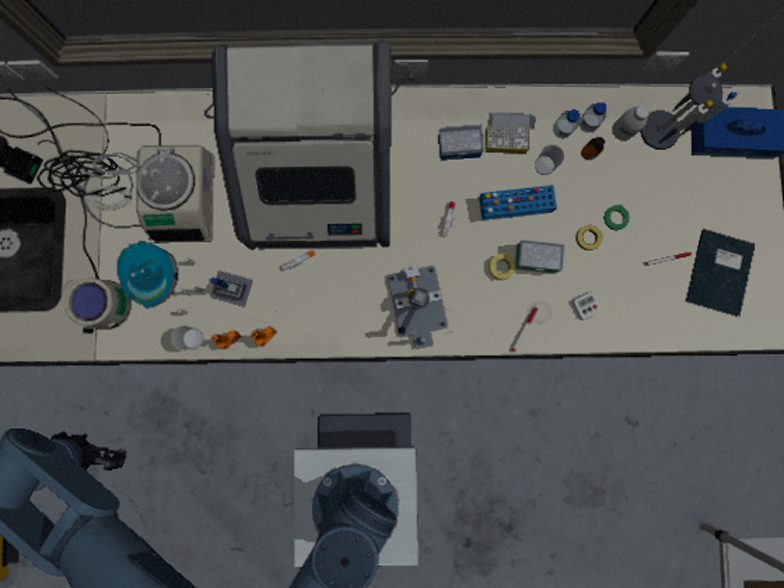

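View pics/scene1.png

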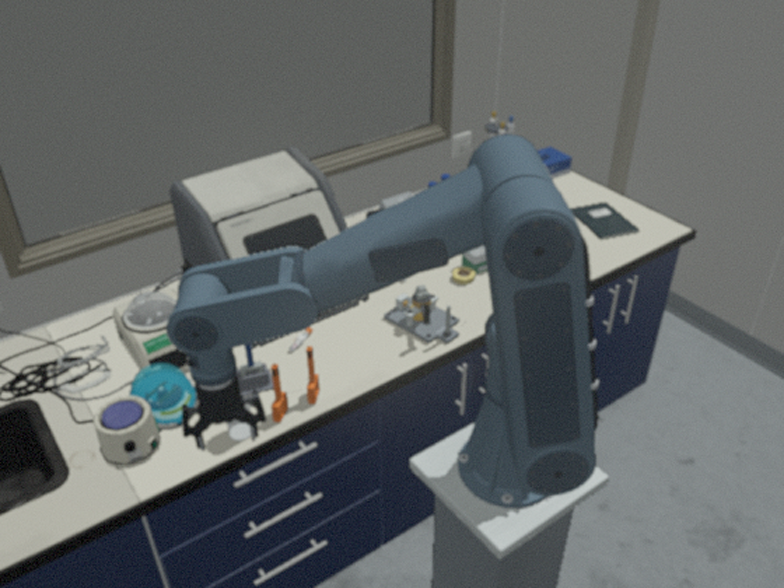

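The top picture shows the fixture at about (418,300) and the key's stand at about (231,288), with the blue key handle leaning towards the left of it. The orange keys are decoys. Next I'll enlarge both.

```bash
python3 - <<'E'
from h import *
import pickle
c=pickle.load(open("top.pkl","rb"))
f=c["frame"][:,:,::-1]
a=f[180:255,130:205];b=f[180:255,260:335]
cv2.imwrite("pics/crop1.png",np.hstack([cv2.resize(x,(400,400),interpolation=cv2.INTER_CUBIC) for x in(a,b)]))
print(at_z(c,231/1.4,288/1.4,.04),at_z(c,418/1.4,298/1.4,.1))
d=c["depth"]
for (u0,v0,u1,v1) in((140,185,200,225),(265,185,330,255)):
    for v in range(v0,v1,4): print(" ".join("%3d"%(1000*at_d(c,u,v)[2]) for u in range(u0,u1,4)))
    print()
E
```

```text
[0.57298494 0.31297354 0.04      ] [ 0.53310472 -0.17028414  0.1       ]
 -4   4   6  -2  -1  -2  -1  -1   2  -6   3  -2  -3   0   1
 -3  -1   0  -4  -7   7  -5   5   2   2  -2  -6  -4  -2   0
  3   0  -2  -4   2   3   2   0  -5  -6   0   3  -1  -3  -4
  0   0   0  -4  40   5  11   4 1493  -2   0   0  -1  -6  -5
  0  -2   0 156 146  60  43  39  12   2   0   2   1   3   0
 47   0  -2  35  61  83  61  54  43   4  -1  -2  -8   3   2
  1  -4  -2   6  25  40  37  47  43   6   0  -2  -1  -2   1
  4  -4  -7  -7   7   5  14   5  22   0   7   3   0  -2   2
 -6   0  -5  -3   0   0  -4   2   3  -6  -4  -5  -4   2  -2
 -7   2  -1   0  -5  -6  -6   1  -7   0  -5  -1  -5 1493   3

  1  -1  -1   0  -3  -5  -6   1   0   3   1  -3   2  -2  -4   0  -1
  4  -2  -4   0  -2  -6  -1   5  -7   0   0  -2   0   2   2   1   2
  0   6  -1   1 -12  -2  -6  48  43  13  17  15   0  -2   4  -5   0
 -3   4   4  15  12  17  13  44  41  18  14  13   2   5  -2  -5  -6
  3  -4  -2  -4  11  11  14  26  12   8   9  15   0   7  -3  -3  -6
 -5   4   0  -2  15  12   7  13  33  14  11   9  15  -4  -1   4  -3
 -4  -1   1  -2  10  11  15  74 107 107  80  49  49  -7  -3  -1   0
 -1  -1  -3  -2  11  13  51  85 115 113  82  50  51   1  -1   2  -3
  4   0   0   3  10  57  49  85  80 100  86  10  15  -2   0  -3   2
  4  -2   0   1   1  14  13  71  66  12  17   6  10   8  -4   0  -1
  3   2  -4   0   0  11  15  69  12  13   9  14  14  16   2   0   2
 -3   0  -3  -6   5  16  68  17  10  11  17  17  16  12  -1  -1   0
 -7  -1  -1  -3   2   5  70  15  10  11  14  12  20  16  -3  -3  -1
  0  -8  -6   3   0  79  68  16  14  14  15   0  -1  -2  -1   2   0
  0   0  -3   0   0   0   0  -3   8  15  11   0  -1   0   2   3   0
  2   0  -3  -2   0  -1  -3   0  15  27  13   1  -3   0  -6  -3   1
 -3   2   0   3  -5  -4   0  -1  11   4  -3  -4   0  -6   1  -2  -2
 -1  -1   0   0   1  -5   0   0   0  -1   1  -4  -2   4   1  -4  -7
```

View pics/crop1.png

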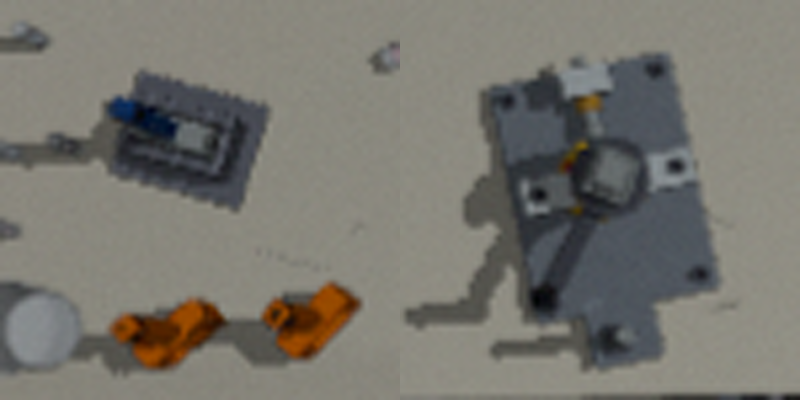

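```bash
python3 - <<'E'
from h import *
import pickle
c=pickle.load(open("top.pkl","rb"))
def cloud(u0,v0,u1,v1):
    P=[];C=[]
    for v in range(v0,v1):
        for u in range(u0,u1):
            if c["depth"][v,u]>0.3: P.append(at_d(c,u,v));C.append(c["frame"][v,u].astype(int))
    return np.array(P),np.array(C)
def st(n,p): print(n,len(p),"mean",np.round(p.mean(0),3),"min",np.round(p.min(0),3),"max",np.round(p.max(0),3)) if len(p) else print(n,0)
P,C=cloud(130,180,205,255)
blue=(C[:,2]>C[:,0]+30)&(P[:,2]>.05); st("blue",P[blue])
org=(C[:,0]>C[:,2]+60)&(C[:,0]>100)
for s,n in((P[:,1]>.285,"o1"),(P[:,1]<.285,"o2")):
    q=P[org&s]; st(n,q); st(n+"hi",q[q[:,2]>.1]); st(n+"low",q[q[:,2]<.06])
sel=(P[:,2]>.03)&(P[:,2]<.055)&~org&(P[:,0]>.5)&(P[:,1]<.36); st("stand",P[sel]); 
# stand outline: grey dark base
g=cv2.cvtColor(c["frame"],cv2.COLOR_RGB2GRAY)
def rect(mask,z,n):
    pts=np.array([at_z(c,u,v,z)[:2] for v,u in np.argwhere(mask)]); print(n,len(pts),cv2.minAreaRect((pts*1000).astype(np.float32)))
def comp(u0,v0,u1,v1,thr,seed):
    m=np.zeros(g.shape,np.uint8); m[v0:v1,u0:u1]=(g[v0:v1,u0:u1]<thr)&(c["frame"][v0:v1,u0:u1,0].astype(int)<c["frame"][v0:v1,u0:u1,2]+12)
    m=cv2.morphologyEx(m,cv2.MORPH_OPEN,np.ones((3,3)));n,l=cv2.connectedComponents(m); return l==l[seed[1],seed[0]]
rect(comp(145,185,190,225,130,(170,215)),.003,"standbase")
rect(comp(265,180,330,255,130,(310,225)),.012,"fixbase")
P,C=cloud(262,180,330,255)
s=P[(P[:,2]>.092)]; st("stud",s); s=P[(P[:,2]>.075)&(P[:,1]<-.1)];st("flange",s)
# bench edge
for v in range(235,262,3): print(v,np.round(at_d(c,250,v),3),end=" ")
E
```

```text
blue 35 mean [0.576 0.318 0.132] min [0.57  0.314 0.075] max [0.584 0.327 0.168]
o1 73 mean [0.439 0.32  0.068] min [0.419 0.3   0.003] max [0.462 0.344 0.157]
o1hi 15 mean [0.44  0.321 0.153] min [0.433 0.314 0.148] max [0.447 0.328 0.157]
o1low 58 mean [0.439 0.32  0.046] min [0.419 0.3   0.003] max [0.462 0.344 0.06 ]
o2 97 mean [0.447 0.223 0.058] min [ 0.425  0.203 -0.001] max [0.472 0.266 0.16 ]
o2hi 12 mean [0.446 0.226 0.156] min [0.439 0.22  0.151] max [0.452 0.233 0.16 ]
o2low 80 mean [0.448 0.222 0.042] min [ 0.425  0.203 -0.001] max [0.472 0.266 0.059]
stand 136 mean [0.574 0.314 0.041] min [0.549 0.281 0.031] max [0.606 0.359 0.055]
standbase 630 ((581.2720336914062, 333.45550537109375), (122.21288299560547, 79.73430633544922), 73.31302642822266)
fixbase 2086 ((511.98382568359375, -141.67437744140625), (213.35989379882812, 204.56051635742188), 10.066690444946289)
stud 102 mean [ 0.51  -0.166  0.109] min [ 0.424 -0.189  0.094] max [ 0.55  -0.121  0.123]
flange 210 mean [ 0.519 -0.168  0.095] min [ 0.424 -0.198  0.075] max [ 0.56  -0.121  0.123]
235 [ 0.464  0.006 -0.002] 238 [0.452 0.006 0.002] 241 [ 0.441  0.006 -0.003] 244 [ 0.43   0.006 -0.005] 247 [0.419 0.006 0.004] 250 [ 0.408  0.007 -0.005] 253 [0.397 0.006 0.001] 256 [ 0.386  0.007 -0.004] 259 [ 0.369  0.054 -0.789]
```

```bash
cat >> h.py <<'E'
def frame(t,x):
    "tool rot matrix with finger dir t, jaw axis near x"
    t=np.array(t,float);t/=np.linalg.norm(t);x=np.array(x,float);x-=t*(x@t);x/=np.linalg.norm(x);return np.c_[x,t,np.cross(x,t)]
def plan(X,Rw,n=None,start=None):
    "identical row repeated n times reaching TCP X, rot Rw"
    p,r,o=pose()
    if start is not None: p,r=start[0],Rn.from_matrix(start[1])
    P=r.inv().apply(np.array(X)-p);v=(r.inv()*Rn.from_matrix(Rw)).as_rotvec()
    n=n or int(max(np.ceil(np.linalg.norm(v)/.12),np.ceil(np.linalg.norm(P)/.039),1))
    S=sum(Rn.from_rotvec(v/n*k).as_matrix() for k in range(n)); s=np.linalg.solve(S,P)*100
    print(n,"x",np.round(s,2).tolist(),np.round(v/n,3).tolist())
def show():
    p,r,o=pose();print("t",round(o["time_s"],2),"p",np.round(p,4),"x",np.round(r.as_matrix()[:,0],3),"y",np.round(r.as_matrix()[:,1],3),"F",np.round(o["wrist_force"],1),"T",np.round(o["torque"],2),"op",round(o["opening"]*85.4,1),"q",np.round(o["q"],2))
E
python3 - <<'E'
from h import *
th=np.radians(38);ya=np.radians(-16)
t=np.array([np.cos(th)*np.cos(ya),np.cos(th)*np.sin(ya),-np.sin(th)])
R=frame(t,[-np.sin(ya),np.cos(ya),0]);G=np.array([.576,.318,.135])
plan(G-.17*t+[0,0,.05],R)
E
```

```text
9 x [-1.05, 0.68, -3.35] [-0.101, -0.008, -0.004]
```

```bash
python3 -m jog '[[[-1,0.6,-3.3],[-0.101,-0.008,-0.004],8.5],[[-1,0.6,-3.3],[-0.101,-0.008,-0.004],8.5],[[-1,0.6,-3.3],[-0.101,-0.008,-0.004],8.5],[[-1,0.6,-3.3],[-0.101,-0.008,-0.004],8.5],[[-1,0.6,-3.3],[-0.101,-0.008,-0.004],8.5],[[-1,0.6,-3.3],[-0.101,-0.008,-0.004],8.5],[[-1,0.6,-3.3],[-0.101,-0.008,-0.004],8.5],[[-1,0.6,-3.3],[-0.101,-0.008,-0.004],8.5],[[-1,0.6,-3.3],[-0.101,-0.008,-0.004],8.5],[[0,0,0],[0,0,0],8.5]]'
python3 - <<'E'
from h import *
import pickle
show()
c=imaging.camera("wrist");pickle.dump(c,open("w1.pkl","wb"));save(c,"w1.png",None,1.4)
print(np.round(-np.array(c["R"]).T@c["t"],3),np.round(c["R"],2).tolist(),np.round(proj(c,[.576,.318,.164]),1),c["K"][0][0])
E
```

```text
time_s: 0.93
eef_pos: [0.4481, 0.355, 0.2972]
eef_rot: [-0.241, 0.759, 0.574, -0.19]
wrist_force: [1.1, 0.9, -0.9]
opening: 0.997
t 0.93 p [0.4481 0.355  0.2972] x [ 0.268  0.963 -0.012] y [ 0.78  -0.224 -0.585] F [ 1.1  0.9 -0.9] T [ 0.09  0.37 -0.05] op 85.1 q [ 0.88  0.02  1.93 -1.05  1.03  0.08]
[0.297 0.398 0.324] [[0.27, 0.96, -0.01], [0.33, -0.08, 0.94], [0.91, -0.26, -0.33]] [280.8 155.3] 352.84338888605936
```

View pics/w1.png

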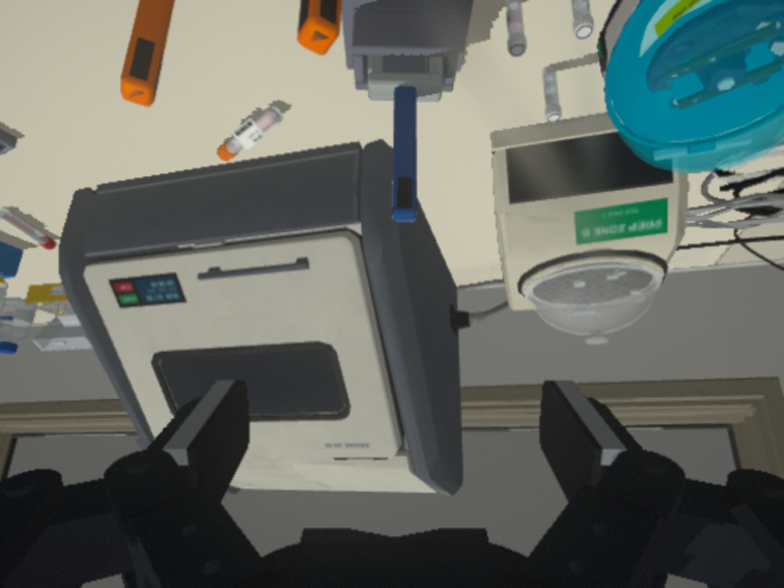

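The key's handle end is at (403,217), near the predicted point, and the stand is at (405,50). The head's upper edge runs from about (370,98) to (441,100).

```bash
python3 - <<'E'
from h import *
import pickle
c=pickle.load(open("w1.pkl","rb"));f=c["frame"].astype(int)
m=(f[:,:,2]>f[:,:,0]+35)&(f[:,:,2]>f[:,:,1]+15); m[:, :275]=0; m[:,305:]=0; m[:60]=0; m[160:]=0
P=np.array([at_d(c,u,v) for v,u in np.argwhere(m)]); print(len(P),np.round(P.mean(0),4),P.min(0),P.max(0))
for a,b in((.07,.09),(.09,.11),(.11,.13),(.13,.15),(.15,.17)):
    q=P[(P[:,2]>a)&(P[:,2]<b)]
    if len(q): print(a,np.round(np.median(q,0),4))
# head top face: pixels light grey around, z ~.062
H=np.array([at_d(c,u,v) for v in range(48,74) for u in range(258,322)])
q=H[(H[:,2]>.045)&(H[:,2]<.075)&(H[:,0]<.62)]; print(len(q),np.round(q.mean(0),4)); 
d=q[:,:2]-q[:,:2].mean(0);w,V=np.linalg.eigh(d.T@d);print("long axis",V[:,1],np.sqrt(w/len(q)), np.degrees(np.arctan2(V[1,1],V[0,1])))
a,b=at_z(c,371/1.4,98/1.4,.062),at_z(c,440/1.4,100/1.4,.062);print(a,b,np.degrees(np.arctan2(*(b-a)[1::-1])))
E
```

```text
1072 [0.5712 0.3256 0.115 ] [0.29734161 0.28701611 0.06320847] [0.73660765 0.39769175 0.32368488]
0.07 [0.5697 0.3262 0.0797]
0.09 [0.5697 0.3263 0.101 ]
0.11 [0.5696 0.3262 0.12  ]
0.13 [0.5693 0.3247 0.1353]
0.15 [0.5718 0.3244 0.1636]
1134 [0.5714 0.3268 0.061 ]
long axis [0.28014627 0.95995733] [0.00515765 0.01591526] 73.73106536169249
[0.57661379 0.29962264 0.062     ] [0.59164086 0.34845364 0.062     ] 72.89496354502619
```

```bash
python3 - <<'E'
from h import *
th=np.radians(36);ya=np.radians(-16.4)
t=np.array([np.cos(th)*np.cos(ya),np.cos(th)*np.sin(ya),-np.sin(th)])
R=frame(t,[-np.sin(ya),np.cos(ya),0]);G=np.array([.576,.3235,.135])
plan(G-.07*t,R,4); plan(G+.014*t,R,3,(G-.07*t,R))
E
```

```text
4 x [0.14, 3.3, 1.3] [-0.0, 0.004, 0.001]
3 x [-0.0, 2.8, -0.0] [0.0, 0.0, 0.0]
```

```bash
python3 -m jog '[[[0.1,3.3,1.3],[0,0.004,0.001],8.5],[[0.1,3.3,1.3],[0,0.004,0.001],8.5],[[0.1,3.3,1.3],[0,0.004,0.001],8.5],[[0.1,3.3,1.3],[0,0.004,0.001],8.5],[[0,0,0],[0,0,0],8.5]]'
python3 - <<'E'
from h import *
show()
th=np.radians(36);ya=np.radians(-16.4)
t=np.array([np.cos(th)*np.cos(ya),np.cos(th)*np.sin(ya),-np.sin(th)])
R=frame(t,[-np.sin(ya),np.cos(ya),0]);G=np.array([.576,.3235,.135]);plan(G+.014*t,R,4)
E
```

```text
time_s: 1.4
eef_pos: [0.5191, 0.3483, 0.1861]
eef_rot: [-0.269, 0.756, 0.563, -0.199]
wrist_force: [-0.2, -1.7, -0.3]
opening: 0.996
t 1.4 p [0.5191 0.3483 0.1861] x [0.288 0.958 0.003] y [ 0.744 -0.222 -0.631] F [-0.2 -1.7 -0.3] T [ 0.08  0.35 -0.05] op 85.0 q [ 0.74  0.24  1.9  -1.13  0.83  0.21]
4 x [-0.19, 2.35, 0.05] [-0.013, -0.001, -0.001]
```

```bash
python3 - <<'E'
from h import *
p,r,o=pose();R=r.as_matrix();t=R[:,1];plan(np.array([.576,.3235,.135])+.014*t,R,4)
E
```

```text
4 x [-0.19, 2.35, 0.02] [0.0, -0.0, -0.0]
```

```bash
python3 -m jog '[[[-0.4,1.5,0],[0,0,0],8.5],[[-0.4,2,0],[0,0,0],8.5],[[0,2.3,0],[0,0,0],8.5],[[0,2.3,0],[0,0,0],8.5],[[0,1.3,0],[0,0,0],8.5],[[0,0,0],[0,0,0],8.5]]'
python3 - <<'E'
from h import *
show()
p,r,o=pose();R=r.as_matrix();t=R[:,1];plan(np.array([.576,.3235,.135])+.014*t,R,1)
c=imaging.camera("wrist");save(c,"w2.png",(100,0,460,420),1.4)
E
```

```text
time_s: 1.9
eef_pos: [0.5853, 0.3287, 0.1355]
eef_rot: [-0.288, 0.752, 0.553, -0.214]
wrist_force: [-0.1, -0.5, 0.7]
opening: 0.997
t 1.9 p [0.5853 0.3287 0.1355] x [ 0.298  0.955 -0.004] y [ 0.708 -0.224 -0.67 ] F [-0.1 -0.5  0.7] T [ 0.08  0.39 -0.05] op 85.1 q [ 0.62  0.37  1.83 -1.13  0.71  0.17]
1 x [-0.77, 0.89, 0.53] [0.0, 0.0, 0.0]
```

View pics/w2.png

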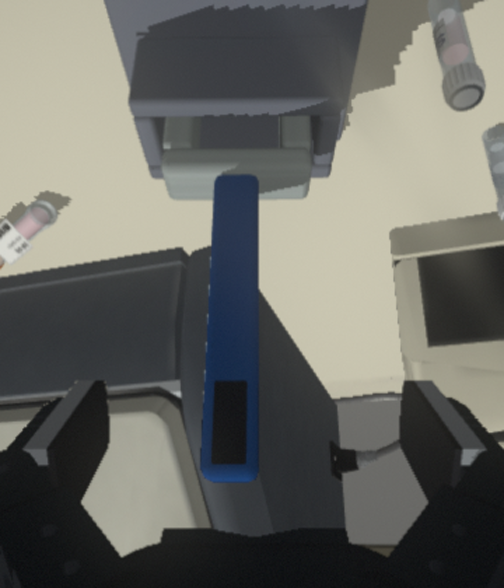

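The handle stands between the open fingers, left of centre: handle at x≈231, finger middle at about 258. I'll correct that and close.

```bash
python3 -m jog '[[[-0.5,0.5,0.3],[0,0,0],8.5],[[-0.35,0.4,0.2],[0,0,0],8.5],[[0,0,0],[0,0,0],4],[[0,0,0],[0,0,0],2.5],[[0,0,0],[0,0,0],1],[[0,0,0],[0,0,0],1],[[0,0,0],[0,0,0],1],[[0,0,0],[0,0,0],1],[[0,0,0],[0,0,0],1],[[0,0,0],[0,0,0],1]]'; python3 -c "
from h import *
show()
p,r,o=pose();print(r.inv().apply([0,0,1]))"
```

```text
time_s: 2.78
eef_pos: [0.5824, 0.3236, 0.1314]
eef_rot: [-0.29, 0.75, 0.553, -0.216]
wrist_force: [0.3, -0.3, 0.1]
opening: 0.173
t 2.78 p [0.5824 0.3236 0.1314] x [ 0.295  0.955 -0.003] y [ 0.705 -0.22  -0.675] F [ 0.3 -0.3  0.1] T [ 0.08  0.3  -0.02] op 14.7 q [ 0.61  0.37  1.84 -1.14  0.7   0.17]
[-0.00266721 -0.67468256 -0.7381032 ]
```

```bash
python3 -m jog '[[[0,-0.7,-0.75],[0,0,0],1],[[0,-0.7,-0.75],[0,0,0],1],[[0,-1,-1.1],[0,0,0],1],[[0,-1,-1.1],[0,0,0],1],[[0,-1,-1.1],[0,0,0],1],[[0,-1,-1.1],[0,0,0],1],[[0,-1,-1.1],[0,0,0],1],[[0,-1,-1.1],[0,0,0],1],[[0,0,0],[0,0,0],1]]'; python3 -c "
from h import *
show();print(pose()[2]['q'][3])
c=imaging.camera('top');save(c,'t2.png',(110,130,250,270),4)"
```

```text
time_s: 3.53
eef_pos: [0.5795, 0.3219, 0.2383]
eef_rot: [-0.292, 0.75, 0.55, -0.221]
wrist_force: [1.1, 0.3, -0.6]
opening: 0.168
t 3.53 p [0.5795 0.3219 0.2383] x [ 0.297  0.955 -0.01 ] y [ 0.696 -0.224 -0.682] F [ 1.1  0.3 -0.6] T [ 0.14  0.47 -0.02] op 14.4 q [ 0.61  0.19  1.8  -0.92  0.82 -0.12]
-0.9203294378401378
```

View pics/t2.png

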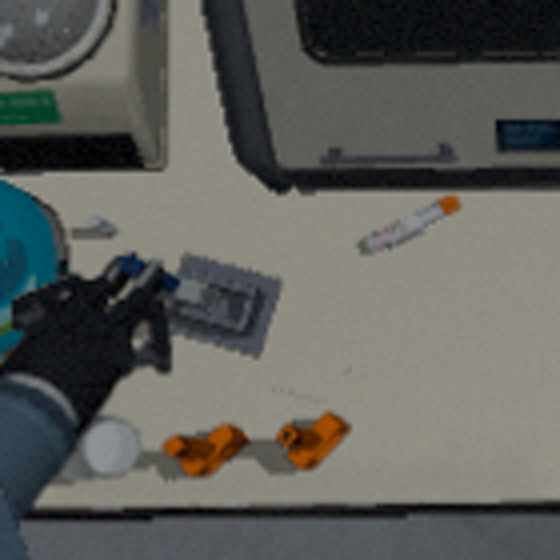

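The key is out of its stand and held upright, with the pocket visibly empty at (225,300). Next I'll work out the laying pose.

```bash
cat >> h.py <<'E'
def layR(psi,phi,a=-.675,b=.738):
    psi,phi=np.radians([psi,phi]);k=np.array([np.cos(phi)*np.cos(psi),np.cos(phi)*np.sin(psi),np.sin(phi)]);x=np.array([-np.sin(psi),np.cos(psi),0])
    t=a*k+b*np.cross(x,k);return frame(t,x),t,k
E
python3 - <<'E'
from h import *
R,t,k=layR(-80,14);print(t,k)
G=np.array([.518,.036,.26]);plan(G+.014*t,R,16)
p,r,o=pose();P=r.inv().apply(G+.014*t-p);v=(r.inv()*Rn.from_matrix(R)).as_rotvec()
n=16;S=sum(Rn.from_rotvec(v/n*i).as_matrix() for i in range(n));s=np.linalg.solve(S,P);q=p.copy();rr=r
for i in range(n):
    q=q+rr.apply(s);rr=rr*Rn.from_rotvec(v/n);g=q-rr.apply([0,.014,0]);kk=rr.apply([0,-.675,-.738]);print(i,np.round(g,3),"head",np.round(g-.133*kk,3))
E
```

```text
[-0.08272795  0.4691735  -0.87937553] [ 0.16849008 -0.95555475  0.2419219 ]
16 x [-1.52, -0.04, -1.16] [0.074, 0.072, 0.011]
0 [0.573 0.308 0.256] head [0.563 0.316 0.123]
1 [0.576 0.29  0.264] head [0.56  0.308 0.133]
2 [0.578 0.272 0.271] head [0.556 0.299 0.142]
3 [0.58  0.253 0.277] head [0.553 0.29  0.152]
4 [0.581 0.234 0.281] head [0.549 0.28  0.16 ]
5 [0.581 0.215 0.284] head [0.545 0.271 0.169]
6 [0.58  0.195 0.286] head [0.542 0.261 0.177]
7 [0.578 0.176 0.287] head [0.538 0.25  0.184]
8 [0.574 0.157 0.286] head [0.533 0.24  0.191]
9 [0.57  0.137 0.285] head [0.529 0.229 0.197]
10 [0.564 0.119 0.282] head [0.524 0.218 0.204]
11 [0.558 0.101 0.279] head [0.519 0.207 0.209]
12 [0.55  0.083 0.275] head [0.514 0.196 0.214]
13 [0.54  0.067 0.271] head [0.508 0.185 0.219]
14 [0.53  0.051 0.265] head [0.502 0.174 0.224]
15 [0.518 0.036 0.26 ] head [0.496 0.163 0.228]
```

```bash
python3 -m jog '[[[-1.5,0,-1.15],[0.074,0.072,0.011],1],[[-1.5,0,-1.15],[0.074,0.072,0.011],1],[[-1.5,0,-1.15],[0.074,0.072,0.011],1],[[-1.5,0,-1.15],[0.074,0.072,0.011],1],[[-1.5,0,-1.15],[0.074,0.072,0.011],1],[[-1.5,0,-1.15],[0.074,0.072,0.011],1],[[-1.5,0,-1.15],[0.074,0.072,0.011],1],[[-1.5,0,-1.15],[0.074,0.072,0.011],1]]'
python3 -m jog '[[[-1.5,0,-1.15],[0.074,0.072,0.011],1],[[-1.5,0,-1.15],[0.074,0.072,0.011],1],[[-1.5,0,-1.15],[0.074,0.072,0.011],1],[[-1.5,0,-1.15],[0.074,0.072,0.011],1],[[-1.5,0,-1.15],[0.074,0.072,0.011],1],[[-1.5,0,-1.15],[0.074,0.072,0.011],1],[[-1.5,0,-1.15],[0.074,0.072,0.011],1],[[-1.5,0,-1.15],[0.074,0.072,0.011],1],[[0,0,0],[0,0,0],1]]'
python3 - <<'E'
from h import *
show()
R,t,k=layR(-80,14)
G=np.array([.518,.036,.06]);plan(G+.014*t,R)
c=imaging.camera("wrist");save(c,"w3.png",None,1.2)
E
```

```text
time_s: 4.25
eef_pos: [0.5744, 0.1763, 0.2554]
eef_rot: [-0.64, 0.681, 0.312, -0.172]
wrist_force: [1.1, 0.0, -1.8]
opening: 0.174
time_s: 5.0
eef_pos: [0.5014, 0.0333, 0.2154]
eef_rot: [0.868, -0.49, -0.0, 0.076]
wrist_force: [-0.5, -1.1, -2.1]
opening: 0.17
t 5.0 p [0.5014 0.0333 0.2154] x [ 0.989  0.132 -0.073] y [-0.131  0.508 -0.851] F [-0.5 -1.1 -2.1] T [-0.55 -0.1  -0.  ] op 14.6 q [-0.45  0.21  1.71  0.41  1.6  -0.62]
5 x [0.48, 2.95, -1.56] [-0.011, -0.015, -0.009]
```

View pics/w3.png

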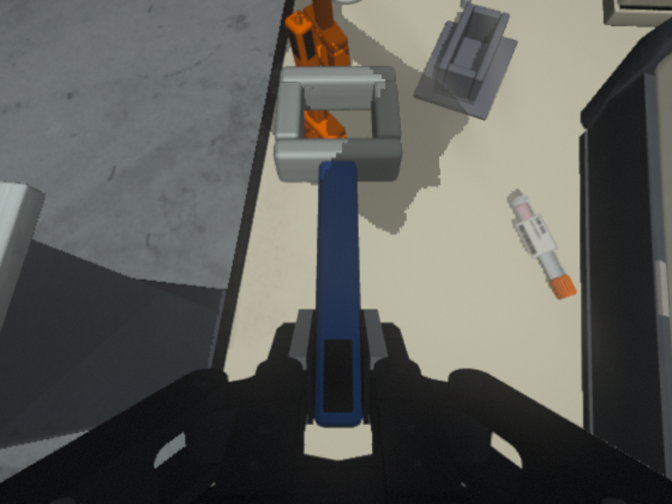

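The key is held square, with its head at (338,125), and the bench below it is clear. I'll descend.

```bash
python3 -m jog '[[[0.5,2.9,-1.5],[-0.01,-0.015,-0.01],1],[[0.5,2.9,-1.5],[-0.01,-0.015,-0.01],1],[[0.5,2.9,-1.5],[-0.01,-0.015,-0.01],1],[[0.5,2.9,-1.5],[-0.01,-0.015,-0.01],1],[[0.4,2.5,-1.3],[-0.01,-0.015,-0.01],1],[[0,0,0],[0,0,0],1],[[0,0,0],[0,0,0],1]]'
python3 - <<'E'
from h import *
show()
R,t,k=layR(-80,14)
G=np.array([.518,.036,.042]);plan(G+.014*t,R)
E
```

```text
time_s: 5.63
eef_pos: [0.5218, 0.046, 0.0495]
eef_rot: [0.852, -0.515, -0.054, 0.074]
wrist_force: [-0.1, -0.2, -0.4]
opening: 0.173
t 5.63 p [0.5218 0.046  0.0495] x [0.983 0.182 0.016] y [-0.07   0.458 -0.886] F [-0.1 -0.2 -0.4] T [-0.51 -0.1  -0.02] op 14.8 q [-0.4   0.43  1.79  0.43  1.22 -0.8 ]
1 x [-0.58, 1.63, -1.13] [0.015, 0.015, 0.01]
```

```bash
python3 -m jog '[[[0,0.44,-0.23],[0,0,0],1],[[0,0.44,-0.23],[0,0,0],1],[[0,0.44,-0.23],[0,0,0],1],[[0,0,0],[0,0,0],1]]'; python3 -m jog '[[[0,0.27,-0.14],[0,0,0],1],[[0,0.27,-0.14],[0,0,0],1],[[0,0.1,-0.05],[0,0,0],1],[[0,0,0],[0,0,0],1]]'; python3 -c "
from h import *
show()
c=imaging.camera('wrist');save(c,'w4.png',None,1.2)"
```

```text
time_s: 5.97
eef_pos: [0.5248, 0.0463, 0.0379]
eef_rot: [0.851, -0.517, -0.057, 0.074]
wrist_force: [-0.7, -0.4, -2.6]
opening: 0.172
time_s: 6.3
eef_pos: [0.5267, 0.0454, 0.034]
eef_rot: [0.851, -0.517, -0.059, 0.073]
wrist_force: [-2.7, 0.3, 4.2]
opening: 0.171
t 6.3 p [0.5267 0.0454 0.034 ] x [0.982 0.185 0.024] y [-0.064  0.455 -0.888] F [-2.7  0.3  4.2] T [0.45 0.63 0.43] op 14.6 q [-0.39  0.46  1.78  0.44  1.19 -0.81]
```

```bash
python3 -m jog '[[[0,0.5,-0.26],[0.045,0,0],1],[[0,0.48,-0.3],[0.045,0,0],1],[[0,0,0],[0,0,0],1],[[0,0,0],[0,0,0],2],[[0,0,0],[0,0,0],2.5],[[0,0,0],[0,0,0],4],[[0,0,0],[0,0,0],4],[[0,0,0],[0,0,0],4],[[0,0,0],[0,0,0],4]]'; python3 -c "
from h import *
show()
p,r,o=pose();print(r.inv().apply([0,0,1]))
c=imaging.camera('wrist');save(c,'w4.png',None,1.2)"
```

```text
time_s: 7.1
eef_pos: [0.5295, 0.0451, 0.0246]
eef_rot: [0.872, -0.48, -0.058, 0.074]
wrist_force: [-0.2, -0.5, -0.2]
opening: 0.471
t 7.1 p [0.5295 0.0451 0.0246] x [0.982 0.185 0.03 ] y [-0.074  0.528 -0.846] F [-0.2 -0.5 -0.2] T [-0.26 -0.04  0.01] op 40.2 q [-0.43  0.52  1.76  0.5   1.23 -0.88]
[ 0.02966882 -0.8458035   0.53266895]
```

View pics/w4.png

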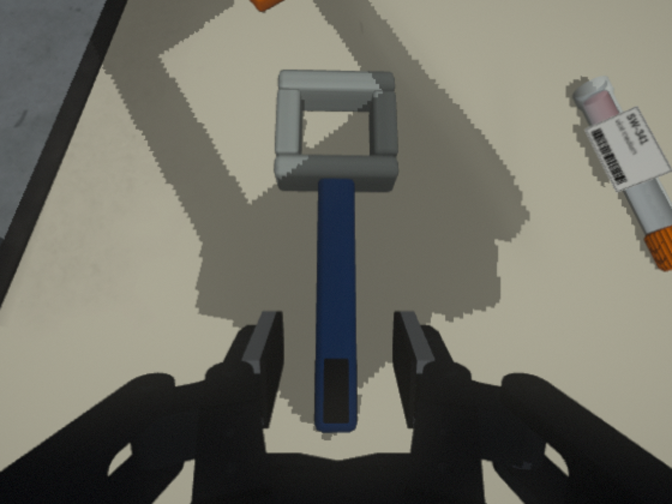

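The key lies flat and clear of both fingers. The head spans (277–397, 72–190) and the handle end is at (336,428). I'll measure its pose from this view and plan the retreat.

```bash
python3 - <<'E'
from h import *
c=imaging.camera("wrist")
# head outline at top z=.02: corners far (279,73),(394,73), near top edge ~ y=157
for n,(u,v) in dict(fl=(281,71),fr=(393,71),nl=(277,157),nr=(397,157)).items(): print(n,np.round(at_z(c,u/1.2,v/1.2,.02),4))
f=c["frame"].astype(int);m=(f[:,:,2]>f[:,:,0]+25)&(f[:,:,2]>f[:,:,1]+10);m[:,:255]=0;m[:,305:]=0;m[:150]=0
vs=[];
for v in range(160,295,15):
    us=np.where(m[v])[0]; 
    if len(us): P=at_z(c,us.mean(),v,.017);D=at_d(c,us.mean(),v);vs.append(P);print(v,us.min(),us.max(),np.round(P,4),np.round(D[2],4))
vs=np.array(vs);d=vs[-1]-vs[0];print("yaw",np.degrees(np.arctan2(d[1],d[0])))
E
```

```text
fl [0.4831 0.1568 0.02  ]
fr [0.5332 0.1675 0.02  ]
nl [0.4909 0.114  0.02  ]
nr [0.5415 0.1244 0.02  ]
160 267 294 [0.5188 0.1044 0.017 ] 0.0169
175 266 294 [0.5201 0.0963 0.017 ] 0.0188
190 266 294 [0.5216 0.0883 0.017 ] 0.0171
205 266 294 [0.5231 0.0806 0.017 ] 0.0183
220 266 294 [0.5245 0.0731 0.017 ] 0.0187
235 265 295 [0.5259 0.0657 0.017 ] 0.0175
250 265 295 [0.5272 0.0585 0.017 ] 0.0176
265 265 295 [0.5286 0.0515 0.017 ] 0.0168
280 265 295 [0.5299 0.0447 0.017 ] 0.0172
yaw -79.51017940149946
```

```bash
python3 - <<'E'
from h import *
p,r,o=pose();t=r.as_matrix()[:,1]
plan(p-.12*t,r.as_matrix(),4)
R=frame([0,0,-1],[.95,-.33,0]);plan([.525,-.13,.29],R,None,(p-.12*t,r.as_matrix()))
E
```

```text
4 x [-0.0, -3.0, 0.0] [0.0, 0.0, 0.0]
7 x [-0.21, -2.77, -0.8] [-0.08, 0.073, -0.017]
```

```bash
python3 -m jog '[[[0,-2,0],[0,0,0],4.5],[[0,-3,0],[0,0,0],4.5],[[0,-3,0],[0,0,0],4.5],[[0,-3,0],[0,0,0],4.5],[[-0.2,-2.7,-0.8],[-0.08,0.073,-0.017],4.5],[[-0.2,-2.7,-0.8],[-0.08,0.073,-0.017],4.5],[[-0.2,-2.7,-0.8],[-0.08,0.073,-0.017],4.5],[[-0.2,-2.7,-0.8],[-0.08,0.073,-0.017],4.5],[[-0.2,-2.7,-0.8],[-0.08,0.073,-0.017],4.5],[[-0.2,-2.7,-0.8],[-0.08,0.073,-0.017],4.5],[[-0.2,-2.7,-0.8],[-0.08,0.073,-0.017],4.5],[[0,0,0],[0,0,0],4.5]]'
python3 - <<'E'
from h import *
import pickle
show()
c=imaging.camera("wrist");save(c,"w5.png",None,1.4);pickle.dump(c,open("w5.pkl","wb"))
E
```

```text
time_s: 8.2
eef_pos: [0.5223, -0.13, 0.2894]
eef_rot: [-0.685, 0.706, -0.126, 0.128]
wrist_force: [0.8, -1.0, 0.6]
opening: 0.526
t 8.2 p [ 0.5223 -0.13    0.2894] x [ 0.935 -0.354  0.007] y [-0.003 -0.03  -1.   ] F [ 0.8 -1.   0.6] T [ 0.01 -0.04  0.02] op 44.9 q [-0.45  0.05  1.63 -0.03  1.45 -0.08]
```

View pics/w5.png

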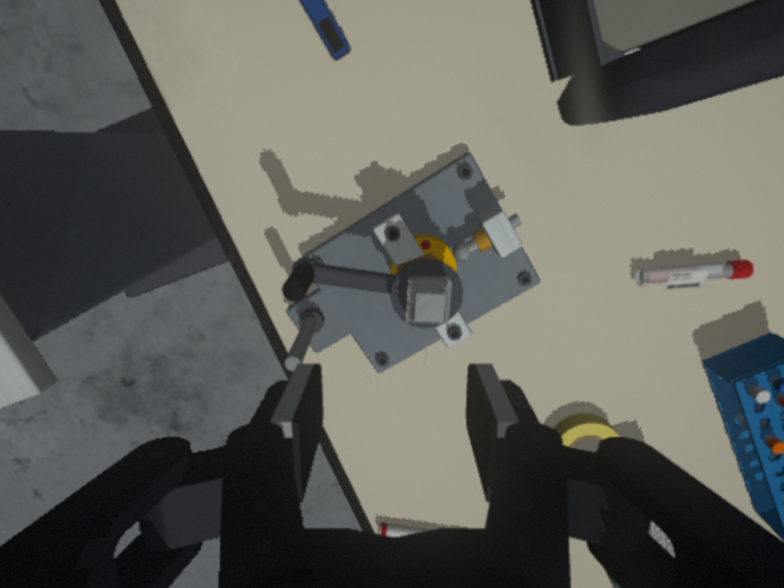

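```bash
python3 - <<'E'
from h import *
import pickle
c=pickle.load(open("w5.pkl","rb"));save(c,"w5c.png",(193,107,393,272),4)
E
```

```text
(no output)
```

View pics/w5c.png

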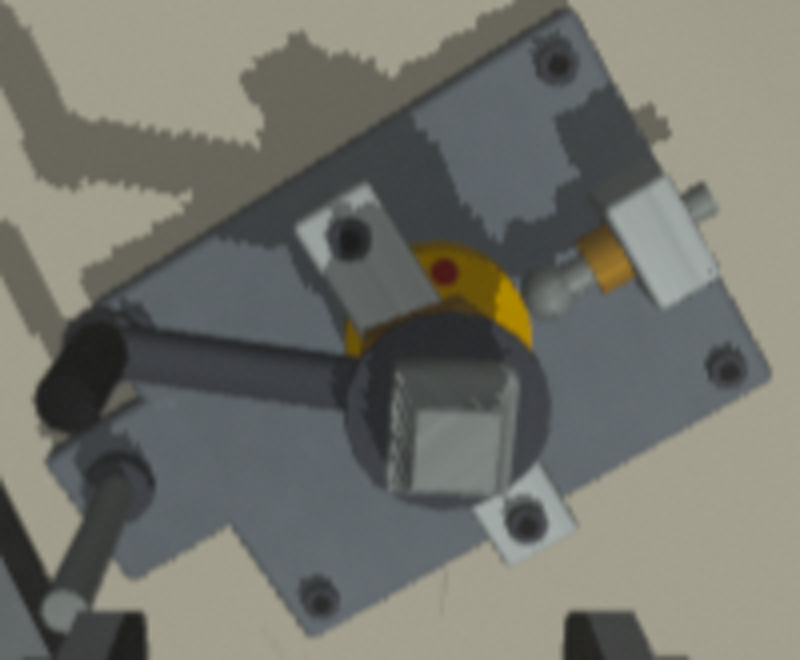

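Enlarged, the picture shows:
- stud top centre at (460,449)
- flange centre at (448,408)
- pin top at (65,610)
- knob top at (67,398)
- red dot at (445,272)
- base corners at (572,10), (770,375) and (313,635)

```bash
python3 - <<'E'
from h import *
import pickle
c=pickle.load(open("w5.pkl","rb"))
g=lambda u,v,z:at_z(c,193+u/4,107+v/4,z)
ang=lambda d:np.degrees(np.arctan2(d[1],d[0]))
stud=g(460,449,.112);fl=g(448,408,.082);pin=g(65,610,.108);kn=g(67,398,.118);dot=g(445,272,.036);A,B,C=g(572,10,.014),g(770,375,.014),g(313,635,.014)
for n,v in dict(stud=stud,flange=fl,pin=pin,knob=kn,dot=dot,A=A,B=B,C=C).items(): print(n,np.round(v,4))
print("AB",np.linalg.norm(A-B),"yaw x",ang(A-B)-90,"BC",np.linalg.norm(B-C),ang(B-C))
s=(stud+fl)/2
print("pin r",np.linalg.norm((pin-s)[:2]),"fix yaw",ang(pin-s)-np.degrees(np.arctan2(14,-105)))
print("knob r",np.linalg.norm((kn-s)[:2]),"yaw",ang(kn-s)," dot",np.linalg.norm((dot-s)[:2]),ang(dot-s))
e=[g(*q,.112) for q in((413,408),(503,405),(508,490),(415,495))]
print("stud edges",[ (round(ang(e[(i+1)%4]-e[i]),1),round(1000*np.linalg.norm(e[(i+1)%4]-e[i]),1)) for i in range(4)])
E
```

```text
stud [ 0.536  -0.1708  0.112 ]
flange [ 0.5357 -0.1697  0.082 ]
pin [ 0.4295 -0.1772  0.108 ]
knob [ 0.4556 -0.1247  0.118 ]
dot [ 0.5467 -0.1459  0.036 ]
A [ 0.6054 -0.0926  0.014 ]
B [ 0.6291 -0.2164  0.014 ]
C [ 0.4663 -0.2485  0.014 ]
AB 0.12608181088803547 yaw x 10.827819230199111 BC 0.1659254721610434 11.139880305771042
pin r 0.1066218997071242 fix yaw -348.69436640790775
knob r 0.09225873613423798 yaw 150.4145703351836  dot 0.026698747695973038 65.97257980418823
stud edges [(np.float64(-18.8), np.float64(21.3)), (np.float64(-105.6), np.float64(21.5)), (np.float64(162.4), np.float64(22.4)), (np.float64(71.3), np.float64(22.0))]
```

```bash
python3 - <<'E'
from h import *
R=frame([0,0,-1],[np.cos(np.radians(10.5)),np.sin(np.radians(10.5)),0])
plan([.5257,.0677,.10],R)
E
```

```text
7 x [-0.3, 2.63, 2.87] [0.004, -0.077, -0.0]
```

```bash
python3 -m jog '[[[-0.3,2.6,2.9],[0.004,-0.077,0],4.5],[[-0.3,2.6,2.9],[0.004,-0.077,0],4.5],[[-0.3,2.6,2.9],[0.004,-0.077,0],4.5],[[-0.3,2.6,2.9],[0.004,-0.077,0],4.5],[[-0.3,2.6,2.9],[0.004,-0.077,0],4.5],[[-0.3,2.6,2.9],[0.004,-0.077,0],4.5],[[-0.3,2.5,2.9],[0.004,-0.077,0],4.5],[[0,0,0],[0,0,0],4.5]]'
python3 - <<'E'
from h import *
show()
R=frame([0,0,-1],[np.cos(np.radians(10.5)),np.sin(np.radians(10.5)),0])
plan([.5257,.0677,.004],R,5)
c=imaging.camera("wrist")
f=c["frame"].astype(int);m=(f[:,:,2]>f[:,:,0]+25)&(f[:,:,2]>f[:,:,1]+10);m[:,:200]=0;m[:,360:]=0
vs=[]
for v in range(20,400,15):
    us=np.where(m[v])[0]
    if 15<len(us)<60: P=at_z(c,us.mean(),v,.017);vs.append(P);print(v,us.min(),us.max(),np.round(P,4))
E
```

```text
time_s: 8.92
eef_pos: [0.5215, 0.0761, 0.0911]
eef_rot: [0.706, -0.7, -0.071, 0.075]
wrist_force: [-1.0, 0.5, -1.0]
opening: 0.526
t 8.92 p [0.5215 0.0761 0.0911] x [ 0.979  0.205 -0.005] y [-0.006  0.008 -1.   ] F [-1.   0.5 -1. ] T [ 0.02  0.03 -0.01] op 44.9 q [-0.08  0.25  1.83  0.01  1.06 -0.3 ]
5 x [0.05, 1.74, -0.19] [-0.002, 0.005, -0.001]
185 274 297 [0.519 0.103 0.017]
200 274 296 [0.5207 0.0935 0.017 ]
215 274 295 [0.5224 0.0837 0.017 ]
230 273 295 [0.5242 0.0737 0.017 ]
245 273 294 [0.5261 0.0635 0.017 ]
260 273 294 [0.5283 0.0531 0.017 ]
275 273 293 [0.5302 0.0423 0.017 ]
```

```bash
python3 -m jog '[[[0.05,2,-0.2],[-0.002,0.005,0],4.5],[[0.05,2,-0.2],[-0.002,0.005,0],4.5],[[0.05,1.8,-0.2],[-0.002,0.005,0],4.5],[[0.05,1.5,-0.2],[0,0.005,0],4.5],[[0,0.8,-0.1],[0,0,0],4.5],[[0,0,0],[0,0,0],4.5]]'
python3 - <<'E'
from h import *
show()
R=frame([0,0,-1],[np.cos(np.radians(10.5)),np.sin(np.radians(10.5)),0])
plan([.5255,.0677,.004],R,1)
E
```

```text
time_s: 9.47
eef_pos: [0.529, 0.0632, 0.0093]
eef_rot: [0.705, -0.704, -0.063, 0.064]
wrist_force: [-0.6, 0.3, -0.2]
opening: 0.525
t 9.47 p [0.529  0.0632 0.0093] x [ 0.984  0.179 -0.   ] y [-0.001  0.002 -1.   ] F [-0.6  0.3 -0.2] T [ 0.03  0.02 -0.02] op 44.9 q [-0.11  0.4   1.84  0.    0.9  -0.29]
1 x [-0.27, 0.53, 0.5] [-0.002, -0.003, -0.0]
```

```bash
python3 -m jog '[[[-0.3,0.5,0.5],[0,0,0],4.5],[[0,0,0],[0,0,0],4.5],[[0,0,0],[0,0,0],2.5],[[0,0,0],[0,0,0],1],[[0,0,0],[0,0,0],1],[[0,0,0],[0,0,0],1],[[0,0,0],[0,0,0],1],[[0,0,0],[0,0,0],1]]'
python3 - <<'E'
from h import *
show()
p,r,o=pose()
# next: over the stud
psi=np.radians(-108.2);k=np.array([np.cos(psi),np.sin(psi),0]);x=np.array([-np.sin(psi),np.cos(psi),0])
d=p-np.array([.5129,.1365,.010]);k0=np.array([np.cos(np.radians(-79.5)),np.sin(np.radians(-79.5)),0]);al,la=d@k0,d@np.cross([0,0,1],k0);print("TCP in key",al,la,d[2])
up=p+[0,0,.15];plan(up,r.as_matrix(),5)
S=np.array([.536,-.170,0]);T=S+al*k+la*np.cross([0,0,1],k);T[2]=.145;R=frame([0,0,-1],x);print(T)
plan(T,R,9,(up,r.as_matrix()))
E
```

```text
time_s: 10.13
eef_pos: [0.5278, 0.0669, 0.0081]
eef_rot: [0.705, -0.704, -0.065, 0.061]
wrist_force: [0.5, -0.3, -2.3]
opening: 0.161
t 10.13 p [0.5278 0.0669 0.0081] x [0.984 0.178 0.005] y [ 0.005  0.002 -1.   ] F [ 0.5 -0.3 -2.3] T [-0.13 -0.02  0.06] op 13.7 q [-0.1   0.4   1.85  0.    0.89 -0.28]
TCP in key 0.0711600349851884 0.00200582867078992 -0.001945231201059364
5 x [0.02, -3.0, 0.0] [-0.0, -0.0, 0.0]
[ 0.51567972 -0.23822653  0.145     ]
9 x [0.01, 0.14, -3.43] [-0.0, 0.055, 0.001]
```

```bash
python3 -m jog '[[[0,0,0],[0,0,0],3],[[0,0,0],[0,0,0],3],[[-0.1,0.5,0],[0,0,0],3],[[0,0,0],[0,0,0],3]]'; python3 -m jog '[[[0,0.2,0],[0,0,0],3],[[0,0,0],[0,0,0],1],[[0,0,0],[0,0,0],1],[[0,0,0],[0,0,0],1],[[0,0,0],[0,0,0],1],[[0,0,0],[0,0,0],1]]'
python3 -c "
from h import *
show()"
```

```text
time_s: 10.47
eef_pos: [0.5277, 0.0668, 0.0035]
eef_rot: [0.705, -0.704, -0.066, 0.061]
wrist_force: [-1.2, 0.6, 0.1]
opening: 0.347
time_s: 10.97
eef_pos: [0.5276, 0.0667, 0.0013]
eef_rot: [0.705, -0.704, -0.066, 0.061]
wrist_force: [-0.4, 0.6, 0.9]
opening: 0.167
t 10.97 p [0.5276 0.0667 0.0013] x [0.984 0.178 0.007] y [ 0.006  0.002 -1.   ] F [-0.4  0.6  0.9] T [ 0.    0.06 -0.01] op 14.2 q [-0.1   0.41  1.85  0.    0.87 -0.28]
```

```bash
python3 -m jog '[[[0,-1,0],[0,0,0],1],[[0,-2.5,0],[0,0,0],1],[[0,-3,0],[0,0,0],1],[[0,-3,0],[0,0,0],1],[[0,-3,0],[0,0,0],1],[[0,-2.5,0],[0,0,0],1],[[0,0,0],[0,0,0],1]]'
python3 - <<'E'
from h import *
show()
S=np.array([.536,-.170,0]);psi=np.radians(-108.2);k=np.array([np.cos(psi),np.sin(psi),0])
T=S+.071*k;T[2]=.165;print(T);plan(T,frame([0,0,-1],[-np.sin(psi),np.cos(psi),0]),10)
E
```

```text
time_s: 11.55
eef_pos: [0.523, 0.0666, 0.1571]
eef_rot: [0.705, -0.704, -0.063, 0.064]
wrist_force: [1.0, -0.4, -1.2]
opening: 0.171
t 11.55 p [0.523  0.0666 0.1571] x [ 0.984  0.178 -0.002] y [-0.002  0.002 -1.   ] F [ 1.  -0.4 -1.2] T [-0.11 -0.1  -0.02] op 14.6 q [-0.1   0.16  1.79  0.    1.19 -0.28]
[ 0.51382422 -0.23744802  0.165     ]
10 x [0.04, -0.08, -3.07] [-0.0, 0.05, -0.0]
```

```bash
python3 -m jog '[[[0.05,-0.1,-2],[0,0.05,0],1],[[0.05,-0.1,-3],[0,0.05,0],1],[[0.05,-0.1,-3.1],[0,0.05,0],1],[[0.05,-0.1,-3.1],[0,0.05,0],1],[[0.05,-0.1,-3.1],[0,0.05,0],1],[[0.05,-0.1,-3.1],[0,0.05,0],1],[[0,-0.1,-3.1],[0,0.05,0],1],[[0,-0.1,-3.1],[0,0.05,0],1],[[0,-0.1,-3],[0,0.05,0],1],[[0,0,-2],[0,0.05,0],1],[[0,0,0],[0,0,0],1],[[0,0,0],[0,0,0],1]]'
python3 - <<'E'
from h import *
import pickle
show()
S=np.array([.536,-.170,0]);psi=np.radians(-108.2);k=np.array([np.cos(psi),np.sin(psi),0])
T=S+.071*k;T[2]=.165;plan(T,frame([0,0,-1],[-np.sin(psi),np.cos(psi),0]),1)
c=imaging.camera("wrist");pickle.dump(c,open("w6.pkl","wb"));save(c,"w6.png",(130,0,430,250),2.6)
E
```

```text
time_s: 12.55
eef_pos: [0.5064, -0.2262, 0.1631]
eef_rot: [0.698, -0.696, 0.122, -0.119]
wrist_force: [0.2, 0.7, -2.1]
opening: 0.168
t 12.55 p [ 0.5064 -0.2262  0.1631] x [ 0.942 -0.335 -0.004] y [-0.003  0.004 -1.   ] F [ 0.2  0.7 -2.1] T [-0.07 -0.02  0.01] op 14.4 q [-0.64  0.21  1.72  0.    1.22 -0.29]
1 x [1.08, -0.2, -0.81] [-0.003, -0.024, -0.004]
```

View pics/w6.png

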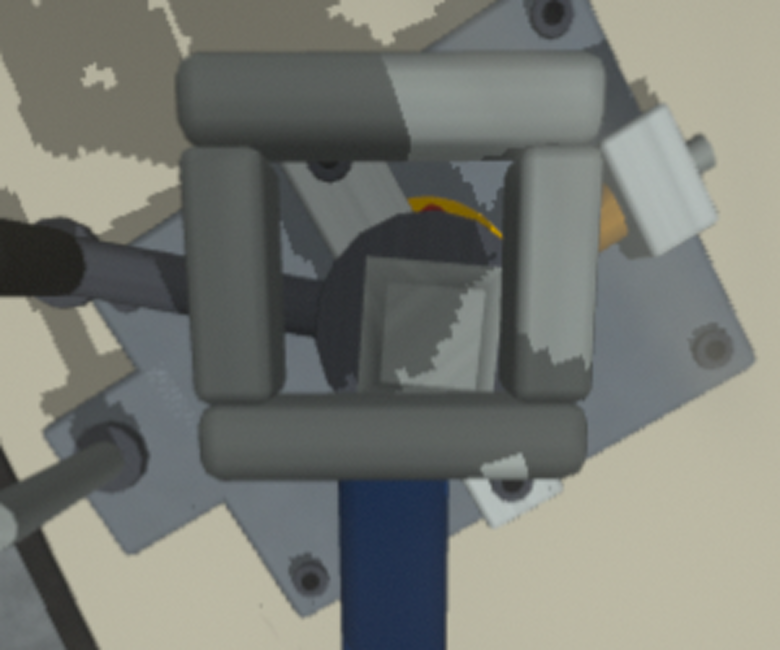

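The socket centre is at about (393,268) and the stud top at about (434,337). The key's sides look parallel to the stud's flats. I'll compute the alignment.

```bash
python3 - <<'E'
from h import *
import pickle
c=pickle.load(open("w6.pkl","rb"));g=lambda u,v,z:at_z(c,130+u/2.6,v/2.6,z)
p,r,o=pose();R=r.as_matrix()
ang=lambda d:round(np.degrees(np.arctan2(d[1],d[0])),1)
st=g(434,337,.112);print("stud",st, "edges",ang(g(492,268,.100)-g(368,257,.100)),ang(g(487,290,.112)-g(381,284,.112)),ang(g(381,284,.112)-g(385,385,.112)))
for z in(.172,):
    L,Rr,F,N=g(231,275,z),g(556,275,z),g(393,98,z),g(393,438,z)
    print(L,Rr,F,N,"w",np.linalg.norm(L-Rr),np.linalg.norm(F-N),"c",(L+Rr)/2,(F+N)/2, ang(F-N))
d=c["depth"]
for u,v in((231,275),(556,275),(393,98),(300,98),(500,98),(300,438),(500,438),(393,520),(393,600),(434,337)): print(u,v,np.round(at_d(c,130+u/2.6,v/2.6),4))
k=-R[:,2]*1; print("tool z",R[:,2],"expected key", p+.071*R[:,2]+[0,0,.0087])
E
```

```text
stud [ 0.53511515 -0.17103463  0.112     ] edges -24.4 -22.7 72.6
[ 0.50979519 -0.15007698  0.172     ] [ 0.5526499  -0.16530142  0.172     ] [ 0.53868278 -0.13653277  0.172     ] [ 0.52351245 -0.17921777  0.172     ] w 0.04547867368872725 0.04530064536682064 c [ 0.53122255 -0.1576892   0.172     ] [ 0.53109762 -0.15787527  0.172     ] 70.4
231 275 [ 0.5115 -0.1508  0.1826]
556 275 [ 0.5511 -0.1649  0.1816]
393 98 [ 0.5382 -0.1381  0.1812]
300 98 [ 0.5274 -0.1346  0.1827]
500 98 [ 0.5505 -0.1427  0.1823]
300 438 [ 0.5123 -0.1734  0.1831]
500 438 [ 0.5378 -0.1827  0.1819]
393 520 [ 0.5199 -0.1894  0.1786]
393 600 [ 0.516  -0.2005  0.1796]
434 337 [ 0.5351 -0.171   0.1125]
tool z [0.33439687 0.94242901 0.00250735] expected key [ 0.53008139 -0.15904644  0.17186235]
```

```bash
python3 -m jog '[[[0.4,0,-0.5],[0,0,0],1],[[0.4,0,-0.5],[0,0,0],1],[[0,0,0],[0,0,0],1],[[0,0,0],[0,0,0],1]]'
python3 - <<'E'
from h import *
show();R=frame([0,0,-1],[.9425,-.3341,0]);p0=np.array([.5064+.0043,-.2262-.0128,.112]);plan(p0,R,4)
E
```

```text
time_s: 12.93
eef_pos: [0.5115, -0.2353, 0.162]
eef_rot: [0.699, -0.696, 0.12, -0.116]
wrist_force: [1.1, 0.0, -2.4]
opening: 0.173
t 12.93 p [ 0.5115 -0.2353  0.162 ] x [ 0.944 -0.329 -0.006] y [-0.005  0.006 -1.   ] F [ 1.1  0.  -2.4] T [-0.14 -0.01  0.03] op 14.8 q [-0.64  0.23  1.7   0.    1.22 -0.31]
4 x [0.02, 1.25, -0.1] [-0.001, 0.001, -0.002]
```

```bash
python3 -m jog '[[[0.05,1,-0.2],[0,0.001,0],1],[[0.05,1,-0.1],[0,0.001,0],1],[[0,1,-0.1],[0,0.001,0],1],[[0,1,-0.1],[0,0,0],1],[[0,0,0],[0,0,0],1]]'
python3 - <<'E'
from h import *
show();R=frame([0,0,-1],[.9425,-.3341,0]);p0=np.array([.5064+.0043,-.2262-.0128,.105]);plan(p0,R,2)
E
```

```text
time_s: 13.35
eef_pos: [0.5109, -0.2385, 0.1174]
eef_rot: [0.699, -0.695, 0.12, -0.116]
wrist_force: [0.4, 0.5, -1.3]
opening: 0.168
t 13.35 p [ 0.5109 -0.2385  0.1174] x [ 0.945 -0.328 -0.007] y [-0.005  0.006 -1.   ] F [ 0.4  0.5 -1.3] T [-0.07  0.06 -0.01] op 14.4 q [-0.65  0.29  1.72  0.    1.14 -0.31]
2 x [0.0, 0.62, -0.03] [-0.002, 0.003, -0.003]
```

```bash
python3 -m jog '[[[0,0.5,0],[0,0,0],1],[[0,0.5,0],[0,0,0],1],[[0,0.4,0],[0,0,0],1],[[0,0,0],[0,0,0],1]]';python3 -m jog '[[[0,0.4,0],[0,0,0],1],[[0,0.4,0],[0,0,0],1],[[0,0,0],[0,0,0],1]]'
python3 -c "
from h import *
show()"
```

```text
time_s: 13.68
eef_pos: [0.5104, -0.2383, 0.1007]
eef_rot: [0.699, -0.695, 0.12, -0.115]
wrist_force: [0.5, -1.8, -3.6]
opening: 0.169
time_s: 13.93
eef_pos: [0.5106, -0.2389, 0.0929]
eef_rot: [0.699, -0.695, 0.12, -0.116]
wrist_force: [-0.0, 0.2, -0.9]
opening: 0.171
t 13.93 p [ 0.5106 -0.2389  0.0929] x [ 0.944 -0.329 -0.007] y [-0.006  0.006 -1.   ] F [-0.   0.2 -0.9] T [-0.01  0.05  0.  ] op 14.6 q [-0.65  0.32  1.74  0.    1.09 -0.31]
```

```bash
python3 -m jog '[[[0,0.4,0],[0,0,0],1],[[0,0.4,0],[0,0,0],1],[[0,0,0],[0,0,0],1]]';python3 -m jog '[[[0,0.25,0],[0,0,0],1],[[0,0,0],[0,0,0],1]]'
python3 -c "
from h import *
show()"
```

```text
time_s: 14.18
eef_pos: [0.5107, -0.2389, 0.0857]
eef_rot: [0.699, -0.695, 0.12, -0.116]
wrist_force: [-1.7, -0.6, -0.6]
opening: 0.169
time_s: 14.35
eef_pos: [0.5107, -0.2389, 0.0834]
eef_rot: [0.699, -0.695, 0.12, -0.116]
wrist_force: [-2.2, -0.3, 0.7]
opening: 0.168
t 14.35 p [ 0.5107 -0.2389  0.0834] x [ 0.944 -0.329 -0.007] y [-0.005  0.006 -1.   ] F [-2.2 -0.3  0.7] T [ 0.08  0.22 -0.  ] op 14.4 q [-0.65  0.34  1.74  0.    1.07 -0.31]
```

```bash
python3 -m jog '[[[0,0.2,0],[0,0,0],1],[[0,0,0],[0,0,0],1]]'
python3 - <<'E'
from h import *
show()
# rotation rows about spindle axis: clockwise by dth per row, radius in tool frame
p,r,o=pose();R=r.as_matrix();S=np.array([.5355,-.1708,p[2]]);c=r.inv().apply(S-p);print("spindle in tool",c)
for dth in(.1,):
    w=r.inv().apply([0,0,-dth]);Rt=Rn.from_rotvec(w);print("row",(c-Rt.apply(c))*100,w)
print("handle yaw",np.degrees(np.arctan2(*-R[1::-1,2])))
E
```

```text
time_s: 14.52
eef_pos: [0.5111, -0.2391, 0.0825]
eef_rot: [0.699, -0.696, 0.12, -0.116]
wrist_force: [-3.7, 0.9, 4.2]
opening: 0.167
t 14.52 p [ 0.5111 -0.2391  0.0825] x [ 0.945 -0.328 -0.006] y [-0.005  0.006 -1.   ] F [-3.7  0.9  4.2] T [0.57 0.5  0.19] op 14.3 q [-0.65  0.34  1.74  0.    1.07 -0.32]
spindle in tool [0.00065682 0.00026847 0.07249141]
row [-0.72336957  0.00461855  0.04275611] [ 0.00061624  0.09999739 -0.00037592]
handle yaw -109.16852746364745
```

```bash
python3 -m jog '[[[-0.58,0,0.02],[0,0.08,0],1],[[-0.58,0,0.02],[0,0.08,0],1],[[-0.58,0,0.02],[0,0.08,0],1],[[-0.58,0,0.02],[0,0.08,0],1],[[-0.58,0,0.02],[0,0.08,0],1],[[0,0,0],[0,0,0],1]]'
cat >> h.py <<'E'
def turnrep(rad=.0725):
    p,r,o=pose();R=r.as_matrix();show();S=np.array([.5355,-.1708]);d=p[:2]-S
    print("handle yaw",np.degrees(np.arctan2(*-R[1::-1,2])),"pos yaw",np.degrees(np.arctan2(d[1],d[0])),"r",np.linalg.norm(d))
    h=np.degrees(np.arctan2(*-R[1::-1,2]));k=np.array([np.cos(np.radians(h)),np.sin(np.radians(h))]);print("err tool",r.inv().apply(np.r_[S+rad*k,p[2]]-p)*100)
E
python3 -c "
from h import *
turnrep()"
```

```text
time_s: 15.02
eef_pos: [0.4855, -0.2241, 0.0831]
eef_rot: [0.659, -0.658, 0.26, -0.256]
wrist_force: [-2.7, 0.3, 3.0]
opening: 0.168
t 15.02 p [ 0.4855 -0.2241  0.0831] x [ 0.733 -0.68  -0.006] y [-0.005  0.004 -1.   ] F [-2.7  0.3  3. ] T [0.27 0.35 0.14] op 14.4 q [-0.65  0.28  1.82  0.    1.05  0.09]
handle yaw -132.84625110231198 pos yaw -133.17857897347008 r 0.07304582575000942
err tool [ 0.04236702 -0.00027642  0.0544597 ]
```

```bash
python3 -m jog '[[[-0.58,0,0.05],[0,0.08,0],1],[[-0.6,0,0.02],[0,0.083,0],1],[[-0.6,0,0.02],[0,0.083,0],1],[[-0.6,0,0.02],[0,0.083,0],1],[[-0.6,0,0.02],[0,0.083,0],1],[[-0.6,0,0.02],[0,0.083,0],1],[[-0.4,0,0.02],[0,0.055,0],1],[[0,0,0],[0,0,0],1]]'
python3 -c "
from h import *
turnrep()"
```

```text
time_s: 15.68
eef_pos: [0.4649, -0.1909, 0.0832]
eef_rot: [-0.562, 0.564, -0.429, 0.426]
wrist_force: [-3.4, 0.3, 3.2]
opening: 0.169
t 15.68 p [ 0.4649 -0.1909  0.0832] x [ 0.27  -0.963 -0.002] y [-0.005  0.    -1.   ] F [-3.4  0.3  3.2] T [0.14 0.43 0.11] op 14.4 q [-0.62  0.22  1.9  -0.    1.03  0.68]
handle yaw -164.36035345922983 pos yaw -164.12014600168175 r 0.0734063918129773
err tool [-0.03077561 -0.00040657  0.09057351]
```

```bash
python3 -m jog '[[[-0.25,0,0.05],[0,0.035,0],1],[[-0.25,0,0.02],[0,0.035,0],1],[[0,0,0],[0,0,0],1]]';python3 -m jog '[[[-0.15,0,0],[0,0.02,0],1],[[-0.15,0,0],[0,0.02,0],1],[[0,0,0],[0,0,0],1]]'
python3 -c "
from h import *
turnrep()"
```

```text
time_s: 15.93
eef_pos: [0.4638, -0.1868, 0.0833]
eef_rot: [-0.548, 0.552, -0.446, 0.442]
wrist_force: [-4.0, 1.7, 3.5]
opening: 0.169
time_s: 16.18
eef_pos: [0.4634, -0.1846, 0.0833]
eef_rot: [-0.54, 0.544, -0.456, 0.452]
wrist_force: [-3.2, -0.2, 4.6]
opening: 0.168
t 16.18 p [ 0.4634 -0.1846  0.0833] x [ 0.176 -0.984  0.   ] y [-0.008 -0.002 -1.   ] F [-3.2 -0.2  4.6] T [0.07 0.45 0.36] op 14.3 q [-0.61  0.21  1.91 -0.01  1.03  0.78]
handle yaw -169.86431859801823 pos yaw -169.19472048616714 r 0.07345022674390135
err tool [-0.08583678 -0.00078364  0.0945181 ]
```

```bash
python3 -m jog '[[[-0.2,0,0],[0,0.02,0],1],[[0,0,0],[0,0,0],1]]';python3 -m jog '[[[-0.2,0,0],[0,0.02,0],1],[[0,0,0],[0,0,0],1]]'
python3 -c "
from h import *
turnrep()"
```

```text
time_s: 16.35
eef_pos: [0.4633, -0.1846, 0.0833]
eef_rot: [-0.535, 0.541, -0.459, 0.458]
wrist_force: [-3.3, 4.3, 3.6]
opening: 0.171
time_s: 16.52
eef_pos: [0.4633, -0.1846, 0.0834]
eef_rot: [-0.53, 0.539, -0.462, 0.464]
wrist_force: [-2.6, 2.7, 3.7]
opening: 0.169
t 16.52 p [ 0.4633 -0.1846  0.0834] x [ 0.142 -0.99   0.009] y [-0.007 -0.01  -1.   ] F [-2.6  2.7  3.7] T [0.6  0.41 1.21] op 14.4 q [-0.61  0.21  1.91 -0.01  1.02  0.83]
handle yaw -171.83094341635868 pos yaw -169.15681193924704 r 0.07347855447310357
err tool [-0.34279597 -0.0039139   0.08985101]
```

```bash
python3 -m jog '[[[0,0,0],[0,-0.035,0],1],[[0,0,0],[0,0,0],1],[[0,0,0],[0,0,0],2.2],[[0,0,0],[0,0,0],3],[[0,0,0],[0,0,0],4],[[0,0,0],[0,0,0],4],[[0,-0.5,0],[0,0,0],4],[[0,-2,0],[0,0,0],4],[[0,-3.5,0],[0,0,0],4],[[0,-4,0],[0,0,0],4],[[0,-4,0],[0,0,0],4],[[0,0,0],[0,0,0],4]]'
python3 - <<'E'
from h import *
import pickle
show();R=frame([0,0,-1],[.9425,-.3341,0]);plan([.5223,-.13,.289],R)
E
```

```text
time_s: 17.52
eef_pos: [0.464, -0.1809, 0.2274]
eef_rot: [-0.538, 0.543, -0.457, 0.454]
wrist_force: [1.2, -0.6, 0.5]
opening: 0.471
t 17.52 p [ 0.464  -0.1809  0.2274] x [ 0.17  -0.985  0.002] y [-0.008 -0.003 -1.   ] F [ 1.2 -0.6  0.5] T [-0.1  -0.08  0.01] op 40.3 q [-0.61  0.01  1.8  -0.01  1.34  0.8 ]
9 x [-0.07, -0.69, 0.9] [0.001, -0.118, -0.0]
```

```bash
python3 - <<'E'
from h import *
R=frame([0,0,-1],[1,-.02,0]);plan([.53,-.12,.27],R,11)
E
```

```text
11 x [0.05, -0.39, 0.88] [0.001, -0.125, -0.0]
```

```bash
python3 -m jog '[[[0.05,-0.4,0.9],[0.001,-0.12,0],4.5],[[0.05,-0.4,0.9],[0.001,-0.12,0],4.5],[[0.05,-0.4,0.9],[0.001,-0.12,0],4.5],[[0.05,-0.4,0.9],[0.001,-0.12,0],4.5],[[0.05,-0.4,0.9],[0.001,-0.12,0],4.5],[[0.05,-0.4,0.9],[0.001,-0.12,0],4.5],[[0.05,-0.4,0.9],[0.001,-0.12,0],4.5],[[0.05,-0.4,0.9],[0.001,-0.12,0],4.5],[[0.05,-0.4,0.9],[0.001,-0.12,0],4.5],[[0.05,-0.4,0.9],[0.001,-0.12,0],4.5],[[0.05,-0.4,0.9],[0,-0.12,0],4.5],[[0,0,0],[0,0,0],4.5]]'
python3 - <<'E'
from h import *
import pickle
show()
c=imaging.camera("wrist");pickle.dump(c,open("w7.pkl","wb"))
u,v=proj(c,[.5355,-.1708,.09]);print(u,v)
u0,v0=int(max(0,u-130)),int(max(0,v-110));print("crop",u0,v0);save(c,"w7.png",(u0,v0,min(560,u0+260),min(420,v0+195)),3)
E
```

```text
time_s: 18.52
eef_pos: [0.5386, -0.1173, 0.2819]
eef_rot: [-0.706, 0.708, -0.003, 0.014]
wrist_force: [-0.1, -0.1, 0.1]
opening: 0.521
t 18.52 p [ 0.5386 -0.1173  0.2819] x [ 1.    -0.025  0.016] y [ 0.016 -0.002 -1.   ] F [-0.1 -0.1  0.1] T [-0.01 -0.01  0.  ] op 44.5 q [-0.43  0.08  1.62  0.    1.43 -0.41]
275.9445379304643 238.8213966982601
crop 145 128
```

View pics/w7.png

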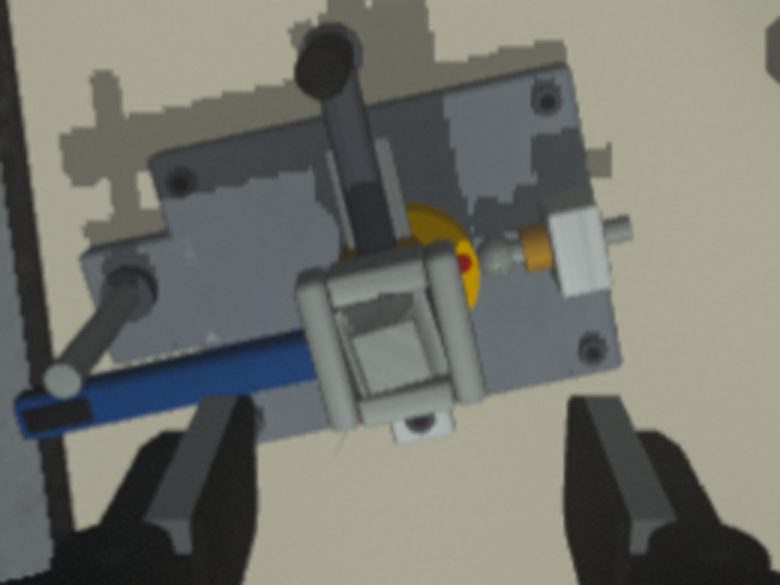

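The key is seated with its handle against the pin at (63,380). The red dot at (463,264) faces the follower, and the knob top is at (325,66).

```bash
python3 - <<'E'
from h import *
import pickle
c=pickle.load(open("w7.pkl","rb"));g=lambda u,v,z:at_z(c,145+u/3,128+v/3,z)
S=np.array([.5355,-.1708]);ang=lambda d:np.degrees(np.arctan2(d[1],d[0]))
kn=g(325,66,.118);pin=g(63,380,.108);st=g(393,357,.112);dot=g(463,264,.036)
print("knob",kn,np.linalg.norm(kn[:2]-S),ang(kn[:2]-S));print("pin",pin,"stud",st,"dot",dot,ang(dot[:2]-S),np.linalg.norm(dot[:2]-S))
print("stud edge yaw",[round(ang(g(*a,.112)-g(*b,.112)),1) for a,b in(((430,322),(360,342)),((438,380),(372,392)))])
print("key head top z",[round(at_d(c,145+u/3,128+v/3)[2],4) for u,v in((330,360),(455,320),(380,285),(405,402),(320,300))])
yaw=np.radians(ang(kn[:2]-S));K=np.r_[S+.092*np.array([np.cos(yaw),np.sin(yaw)]),.085]
x=[np.sin(yaw),-np.cos(yaw),0];R=frame([0,0,-1],x);print(K)
plan(K+[0,0,.06],R)
E
```

```text
knob [ 0.51868455 -0.07851251  0.118     ] 0.0938069256202381 100.32642473827967
pin [ 0.42958885 -0.1770018   0.108     ] stud [ 0.53551881 -0.17086185  0.112     ] dot [ 0.56273451 -0.16379401  0.036     ] 14.426367791912481 0.02812121074528884
stud edge yaw [np.float64(15.2), np.float64(9.3)]
key head top z [np.float64(0.1028), np.float64(0.1026), np.float64(0.1044), np.float64(0.1023), np.float64(0.1012)]
[ 0.51900845 -0.08029017  0.085     ]
4 x [-0.47, 3.4, 0.97] [0.001, -0.053, 0.004]
```

```bash
python3 -m jog '[[[-0.47,3.2,0.97],[0,-0.053,0.004],4.5],[[-0.47,3.2,0.97],[0,-0.053,0.004],4.5],[[-0.47,3.2,0.97],[0,-0.053,0.004],4.5],[[-0.47,3.2,0.97],[0,-0.053,0],4.5],[[0,0,0],[0,0,0],4.5],[[0,0,0],[0,0,0],4.5]]'
cat > kn.py <<'E'
from h import *
def lev(yaw,z,n=None):
    yaw=np.radians(yaw);K=np.array([.5355+.0925*np.cos(yaw),-.1708+.0925*np.sin(yaw),z]);plan(K,frame([0,0,-1],[np.sin(yaw),-np.cos(yaw),0]),n)
    p=pose()[0];d=p[:2]-[.5355,-.1708];print("tcp yaw",np.degrees(np.arctan2(d[1],d[0])),"r",np.linalg.norm(d))
E
python3 -c "
from kn import *
show();lev(100.3,.086,3)"
```

```text
time_s: 19.07
eef_pos: [0.5201, -0.0833, 0.1513]
eef_rot: [-0.702, 0.708, 0.06, -0.054]
wrist_force: [0.2, -0.2, 2.1]
opening: 0.523
t 19.07 p [ 0.5201 -0.0833  0.1513] x [0.987 0.161 0.008] y [ 0.01  -0.008 -1.   ] F [ 0.2 -0.2  2.1] T [ 0.06 -0.01 -0.  ] op 44.7 q [-0.38  0.15  1.81 -0.    1.17 -0.54]
3 x [-0.03, 2.17, 0.14] [0.003, -0.006, 0.003]
tcp yaw 99.95223353922054 r 0.08882933553469778
```

```bash
python3 -m jog '[[[0,1.5,0.25],[0.003,-0.006,0.003],4.5],[[0,1.5,0.1],[0.003,-0.006,0.003],4.5],[[0,1.5,0],[0,0,0],4.5],[[0,1.5,0],[0,0,0],4.5],[[0,0,0],[0,0,0],4.5]]'
python3 -m jog '[[[0,0,0],[0,0,0],3],[[0,0,0],[0,0,0],1],[[0,0,0],[0,0,0],1],[[0,0,0],[0,0,0],1],[[0,0,0],[0,0,0],1],[[0,0,0],[0,0,0],1]]'
python3 -c "
from kn import *
show();lev(80,.086,5)"
```

```text
time_s: 19.48
eef_pos: [0.5265, -0.0857, 0.0969]
eef_rot: [-0.702, 0.708, 0.061, -0.051]
wrist_force: [0.0, 0.4, 0.2]
opening: 0.528
time_s: 19.98
eef_pos: [0.527, -0.087, 0.0992]
eef_rot: [-0.702, 0.708, 0.058, -0.049]
wrist_force: [-0.2, 0.4, -6.6]
opening: 0.159
t 19.98 p [ 0.527  -0.087   0.0992] x [0.988 0.152 0.013] y [ 0.014 -0.008 -1.   ] F [-0.2  0.4 -6.6] T [-0.08  0.15  0.01] op 13.6 q [-0.38  0.24  1.83 -0.    1.06 -0.54]
5 x [0.49, 0.27, 0.14] [0.002, 0.065, 0.003]
tcp yaw 95.79814720172978 r 0.08422569209509133
```

```bash
python3 -m jog '[[[0,0,0],[0,0,0],3],[[0,0,0],[0,0,0],3],[[0,0.6,0.4],[0,0,0],3],[[0,0.5,0.4],[0,0,0],3],[[0,0,0],[0,0,0],3]]'
python3 -c "
from kn import *
show();lev(95.8,.086,1)"
```

```text
time_s: 20.4
eef_pos: [0.5297, -0.0801, 0.0912]
eef_rot: [-0.7, 0.71, 0.061, -0.046]
wrist_force: [-0.3, 0.3, -0.2]
opening: 0.353
t 20.4 p [ 0.5297 -0.0801  0.0912] x [0.988 0.151 0.021] y [ 0.023 -0.012 -1.   ] F [-0.3  0.3 -0.2] T [-0.03 -0.01 -0.02] op 30.1 q [-0.37  0.25  1.83 -0.    1.03 -0.52]
1 x [-0.34, 0.51, 0.2] [0.015, 0.05, 0.021]
tcp yaw 93.64499872620651 r 0.09083882913032909
```

```bash
python3 -m jog '[[[-0.3,0.4,0.2],[0.015,0.05,0.021],3],[[0,0,0],[0,0,0],3],[[0,0,0],[0,0,0],1],[[0,0,0],[0,0,0],1],[[0,0,0],[0,0,0],1],[[0,0,0],[0,0,0],1]]'
python3 -c "
from kn import *
show();lev(70,.088,6)"
```

```text
time_s: 20.9
eef_pos: [0.527, -0.078, 0.0874]
eef_rot: [-0.706, 0.706, 0.038, -0.037]
wrist_force: [0.6, -0.4, -0.8]
opening: 0.165
t 20.9 p [ 0.527  -0.078   0.0874] x [0.995 0.105 0.001] y [ 0.001 -0.    -1.   ] F [ 0.6 -0.4 -0.8] T [ 0.01  0.06 -0.1 ] op 14.1 q [-0.37  0.27  1.83  0.    1.05 -0.47]
6 x [0.68, -0.01, -0.04] [0.0, 0.076, 0.0]
tcp yaw 95.23873804406115 r 0.09320959855941602
```

Gripped with the knob centred. Now I'll swing it clockwise, watching the force.

```bash
python3 -m jog '[[[0.68,0,-0.04],[0,0.076,0],1],[[0.68,0,-0.04],[0,0.076,0],1],[[0.68,0,-0.04],[0,0.076,0],1],[[0.68,0,-0.04],[0,0.076,0],1],[[0.68,0,-0.04],[0,0.076,0],1]]'
python3 -c "
from kn import *
show();lev(60,.087,3);lev(52,.087,4)"
```

```text
time_s: 21.32
eef_pos: [0.5596, -0.0814, 0.0874]
eef_rot: [-0.699, 0.701, -0.1, 0.1]
wrist_force: [-0.4, -0.4, -0.3]
opening: 0.17
t 21.32 p [ 0.5596 -0.0814  0.0874] x [ 0.96  -0.28  -0.001] y [-0.001 -0.001 -1.   ] F [-0.4 -0.4 -0.3] T [-0.02  0.    0.42] op 14.5 q [-0.35  0.33  1.74 -0.    1.07 -0.07]
3 x [0.8, 0.01, -0.03] [0.001, 0.08, -0.0]
tcp yaw 74.94200274248344 r 0.09260946692689473
4 x [0.92, 0.01, -0.04] [0.0, 0.095, -0.0]
tcp yaw 74.94200274248344 r 0.09260946692689473
```

```bash
python3 -m jog '[[[0.7,0,-0.03],[0,0.075,0],1],[[0.7,0,-0.03],[0,0.075,0],1],[[0.7,0,-0.03],[0,0.075,0],1]]'
python3 -c "
from kn import *
show();lev(55,.087,1)"
python3 -m jog '[[[0.5,0,0],[0,0.04,0],1],[[0.5,0,0],[0,0.04,0],1]]'
python3 -c "
from kn import *
show();lev(50,.087,1)"
```

```text
time_s: 21.57
eef_pos: [0.5795, -0.0897, 0.0875]
eef_rot: [-0.683, 0.685, -0.181, 0.18]
wrist_force: [-0.9, -1.1, 0.8]
opening: 0.168
t 21.57 p [ 0.5795 -0.0897  0.0875] x [ 0.87  -0.493 -0.   ] y [-0.001 -0.002 -1.   ] F [-0.9 -1.1  0.8] T [-0.06  0.19  0.39] op 14.3 q [-0.35  0.37  1.68 -0.    1.09  0.16]
1 x [1.05, 0.05, -0.02] [0.003, 0.095, 0.0]
tcp yaw 61.49382674800008 r 0.09228716163430734
time_s: 21.73
eef_pos: [0.5879, -0.095, 0.0874]
eef_rot: [-0.674, 0.677, -0.21, 0.208]
wrist_force: [-4.2, 0.7, 3.1]
opening: 0.165
t 21.73 p [ 0.5879 -0.095   0.0874] x [ 0.825 -0.564 -0.001] y [-0.003 -0.002 -1.   ] F [-4.2  0.7  3.1] T [0.08 0.6  0.06] op 14.1 q [-0.36  0.39  1.66 -0.    1.1   0.24]
1 x [0.86, 0.04, -0.01] [0.004, 0.098, -0.001]
tcp yaw 55.34593054889635 r 0.09220004295897076
```

```bash
python3 -m jog '[[[0.5,0,0],[0,0.05,0],1],[[0.5,0,0],[0,0.05,0],1],[[0,0,0],[0,0,0],1]]'
python3 -c "
from kn import *
show();lev(48,.087,1)"
python3 -m jog '[[[0.4,0,0],[0,0.04,0],1],[[0.4,0,0],[0,0.04,0],1]]'
python3 -c "
from kn import *
show();lev(45,.087,1)"
```

```text
time_s: 21.98
eef_pos: [0.5956, -0.1012, 0.0875]
eef_rot: [-0.662, 0.665, -0.245, 0.242]
wrist_force: [0.1, -0.4, 0.5]
opening: 0.166
t 21.98 p [ 0.5956 -0.1012  0.0875] x [ 0.762 -0.647 -0.003] y [-0.006 -0.002 -1.   ] F [ 0.1 -0.4  0.5] T [-0.02 -0.17  0.  ] op 14.2 q [-0.36  0.41  1.63 -0.    1.11  0.34]
1 x [0.19, 0.04, 0.05] [0.005, 0.029, -0.003]
tcp yaw 49.177243653097776 r 0.09199289756766131
time_s: 22.15
eef_pos: [0.6006, -0.1058, 0.0874]
eef_rot: [-0.652, 0.655, -0.272, 0.267]
wrist_force: [-3.8, 0.1, 1.6]
opening: 0.167
t 22.15 p [ 0.6006 -0.1058  0.0874] x [ 0.71  -0.704 -0.004] y [-0.008 -0.002 -1.   ] F [-3.8  0.1  1.6] T [0.04 0.29 0.18] op 14.2 q [-0.37  0.42  1.61 -0.    1.11  0.42]
1 x [-0.0, 0.04, 0.06] [0.006, 0.004, -0.004]
tcp yaw 44.967181451475625 r 0.09194538677268443
```

```bash
python3 -m jog '[[[0.3,0,0],[0,0.02,0],1],[[0.3,0,0],[0,0.02,0],1]]'
python3 -c "
from kn import *
show();lev(45,.087,1)"
python3 -m jog '[[[0.3,0,0],[0,0.02,0],1],[[0.3,0,0],[0,0,0],1]]'
python3 - <<'E'
from kn import *
show();lev(42,.087,1)
c=imaging.camera("wrist");S=np.array([.5355,-.1708]);print("stud px",proj(c,[.5355,-.1708,.112]))
f=c["frame"].astype(int);m=(f[:,:,0]>100)&(f[:,:,0]>f[:,:,1]*1.8)&(f[:,:,0]>f[:,:,2]*1.8)
n,l,s,ce=cv2.connectedComponentsWithStats(m.astype(np.uint8))
for i in range(1,n):
    if 6<s[i,4]<300: P=at_z(c,*ce[i],.036);print(s[i,4],ce[i],P,np.linalg.norm(P[:2]-S),np.degrees(np.arctan2(*(P[:2]-S)[::-1])))
E
```

```text
time_s: 22.32
eef_pos: [0.6022, -0.1076, 0.0872]
eef_rot: [-0.648, 0.65, -0.287, 0.277]
wrist_force: [-11.3, 7.8, 10.2]
opening: 0.166
t 22.32 p [ 0.6022 -0.1076  0.0872] x [ 0.682 -0.731 -0.011] y [-0.014  0.003 -1.   ] F [-11.3   7.8  10.2] T [1.2  1.32 0.33] op 14.2 q [-0.37  0.43  1.6  -0.    1.12  0.45]
1 x [-0.25, 0.03, 0.05] [0.008, -0.034, -0.011]
tcp yaw 43.43542429503799 r 0.09191553687221887
time_s: 22.48
eef_pos: [0.6023, -0.1078, 0.0872]
eef_rot: [-0.646, 0.647, -0.295, 0.278]
wrist_force: [-11.3, 9.2, 9.8]
opening: 0.166
t 22.48 p [ 0.6023 -0.1078  0.0872] x [ 0.671 -0.741 -0.022] y [-0.023  0.009 -1.   ] F [-11.3   9.2   9.8] T [0.93 1.04 0.44] op 14.2 q [-0.37  0.44  1.59  0.    1.14  0.46]
1 x [0.21, 0.02, 0.07] [0.011, 0.003, -0.022]
tcp yaw 43.313003098858985 r 0.09184244275665486
stud px [283.78344391 488.91690901]
```

The lever is hard against its stop: about 14 N at the knob and no further motion at 43.3°, against 44.4° expected with the cam leading. I'll release and check.

```bash
python3 -m jog '[[[0,0,0],[0,0,0],1],[[-0.1,0,0],[0.01,-0.02,-0.02],1],[[0,0,0],[0,0,0],2.5],[[0,0,0],[0,0,0],3.5],[[0,0,0],[0,0,0],3.5],[[0,-0.5,0],[0,0,0],3.5],[[0,-2,0],[0,0,0],3.5],[[0,-3,0],[0,0,0],3.5],[[0,-4,0],[0,0,0],3.5],[[0,-4,0],[0,0,0],3.5],[[0,-4,0],[0,0,0],3.5],[[0,0,0],[0,0,0],3.5]]'
python3 -c "
from h import *
show();plan([.5386,-.1173,.282],frame([0,0,-1],[1,-.025,0]))"
```

```text
time_s: 23.53
eef_pos: [0.6003, -0.1063, 0.2687]
eef_rot: [0.651, -0.651, 0.281, -0.273]
wrist_force: [1.0, -0.5, 1.3]
opening: 0.407
t 23.53 p [ 0.6003 -0.1063  0.2687] x [ 0.693 -0.721 -0.01 ] y [-0.009  0.004 -1.   ] F [ 1.  -0.5  1.3] T [-0.04 -0.03 -0.01] op 34.8 q [-0.37  0.24  1.47  0.    1.45  0.43]
7 x [-0.73, -0.18, -0.55] [-0.0, -0.111, -0.002]
```

```bash
python3 -m jog '[[[-0.73,-0.2,-0.55],[0,-0.111,0],4.5],[[-0.73,-0.2,-0.55],[0,-0.111,0],4.5],[[-0.73,-0.2,-0.55],[0,-0.111,0],4.5],[[-0.73,-0.2,-0.55],[0,-0.111,0],4.5],[[-0.73,-0.2,-0.55],[0,-0.111,0],4.5],[[-0.73,-0.2,-0.55],[0,-0.111,0],4.5],[[-0.73,-0.2,-0.55],[0,-0.111,0],4.5],[[0,0,0],[0,0,0],4.5]]'
python3 - <<'E'
from h import *
show()
c=imaging.camera("wrist");S=np.array([.5355,-.1708]);f=c["frame"].astype(int)
ang=lambda d:np.degrees(np.arctan2(d[1],d[0]))
hi=[];head=[];bl=[]
for v in range(60,300):
    for u in range(130,430):
        if c["depth"][v,u]<.05: continue
        P=at_d(c,u,v);r=np.linalg.norm(P[:2]-S);C=f[v,u]
        if .108<P[2]<.125 and .08<r<.108 and C.max()<70: hi.append(P)
        if .095<P[2]<.110 and 0.017<r<.036 and C.min()>90: head.append(P)
        if .09<P[2]<.11 and .03<r<.14 and C[2]>C[0]+25: bl.append(P)
        if .02<P[2]<.05 and r<.034 and C[0]>80 and C[0]>1.8*C[1] and C[0]>1.8*C[2]: print("red",np.round(P,3),ang(P[:2]-S)) if (u+v)%3==0 else 0
for n,a in(("knob",hi),("head",head),("handle",bl)):
    a=np.array(a); 
    if len(a): m=np.median(a,0);print(n,len(a),np.round(m,4),"yaw",ang(m[:2]-S),np.linalg.norm(m[:2]-S))
E
```

```text
time_s: 24.2
eef_pos: [0.5407, -0.1196, 0.2931]
eef_rot: [-0.707, 0.707, 0.005, -0.001]
wrist_force: [0.0, 0.4, 0.2]
opening: 0.525
t 24.2 p [ 0.5407 -0.1196  0.2931] x [1.    0.009 0.005] y [ 0.005 -0.001 -1.   ] F [0.  0.4 0.2] T [ 0.01 -0.    0.01] op 44.9 q [-0.43  0.08  1.59  0.    1.46 -0.44]
red [ 0.564 -0.166  0.037] 10.340474307576967
red [ 0.563 -0.167  0.037] 7.838896427862651
red [ 0.565 -0.168  0.038] 5.6115228190602275
red [ 0.564 -0.17   0.036] 1.9797964682836384
red [ 0.563 -0.17   0.038] 1.0646598150096356
knob 236 [ 0.5995 -0.1054  0.118 ] yaw 45.60219476359305 0.09154611926782374
head 1500 [ 0.5346 -0.1686  0.1022] yaw 112.8662559362629 0.002342747433273886
handle 1184 [ 0.466  -0.1827  0.0992] yaw -170.29914298815717 0.07051270741129777
```

```bash
python3 -c "
from bench import ctrl
print(ctrl.hand_in())"
```

```text
the job is handed in; nothing more can be done
None
```

The job is done and handed in at about 24 s of robot time. The key was laid flat and released, retaken across the handle, seated on the stud and turned clockwise to the stop pin. The lever was then swung until it stopped hard, with about 14 N at the knob and no further motion.

**Last checks (wrist camera):**

| Item | Measured | Expected |
|---|---|---|
| Key head top, z | 0.102 m | 0.102 m when fully seated |
| Key origin, sideways from the spindle | about 2 mm | within 6 mm |
| Handle yaw | -170° | about -169°, resting on the pin |
| Cam, from the red dot | about +0.09 rad, from 1–10° dot readings | within 0.2 rad |
| Locknut, from the knob at 45° | about 0.89 rad | above 0.82 rad, tight at 0.9 |

- **Robot:** it was clear of everything at hand-in, with the tool about 29 cm above the bench and no force at the wrist.
- **Disagreements:** my early estimates of the locknut's starting angle differed (0.21 and about 0.1 rad). The first grasps of the flat key and of the knob were off and were redone. The first knob grasp nudged the lever a few degrees, with the cam already at its high point.
- **Not checked:** I did not re-measure the other things on the bench at the end. No move was aimed near them and I saw no unexpected contact.

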